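Snap the front bezel onto an iris camera

TASK

Finish the nose of the iris camera that stands in the nest: thread the brass spacer ring down over the dark lens barrel until it sits fully home on the collar, then thread the white LED ring, lights up, fully home on top of it. Then press the black bezel straight down over the nose until its lip snaps past the orange tabs and its rim sits flush all round on the camera's rubber gasket, and keep pressing it down with a steady push of about 10 N: the program finishes while still pressing, with the bezel not let go. Leave the tools and other things on the bench where they are.

Things in the scene. Friction and masses are not known exactly. Their poses are not given: they have to be found in the camera images.
- nest: Fixed assembly nest that holds the camera nose up: aluminium plate 110 x 110 x 10 mm, on it a white round block of 84 mm diameter up to 40 mm above the bench, then the white camera body, 52 mm diameter. Origin under its centre on the bench, on the camera's vertical axis.
- shoulder (a point): Point on the camera's vertical axis at the top of the rubber gasket (51 mm diameter) on which the bezel's rim seats, 88 mm above the bench; z is up. Nothing beside it within 55 mm of the axis is higher than the 40 mm block.
- collar_top (a point): Centre of the flat top of the camera's grey collar, the seat of the spacer, 14 mm above the shoulder point. The collar is 40 mm in diameter, 36 mm at its chamfered top. From its sides four orange sprung tabs at 90 degree steps stand out to 23.2 mm from the axis; they slope outward from 10 down to 6.2 mm above the shoulder, catch face at 5 mm, and give way inward.
- barrel_tip (a point): Top centre of the dark lens barrel, 42 mm above the shoulder point. The barrel rises on the axis from the collar top, 18 mm in diameter up to 34 mm above the shoulder, then tapers to 9 mm diameter at this tip.
- spacer_mid (a point): Centre, half-way up, of the loose brass spacer ring: 36 mm outside diameter, 22 mm bore, 12 mm high, 65 g, lying flat on the bench (this point 6 mm above it); z is its axis. Fully home on the collar this point is 20 mm above the shoulder point.
- led_ring_mid (a point): Centre, half-way up, of the loose white LED ring with eight small yellow lights on its top: 36 mm outside diameter, 22 mm bore, 10 mm high, 25 g, lying flat on the bench, lights up (this point 5 mm above it); z is its axis, up out of the lights. Fully home on the spacer this point is 31 mm above the shoulder point.
- bezel_mid (a point): Centre, half-way up, of the loose black front bezel, a round hood 52 mm in outside diameter, 44 mm high, 50 g, standing rim down on the bench; z is its axis, up. The outside is straight and ribbed for 32 mm above the rim, then tapers to 42 mm at the top, which has a 28 mm opening. Seated this point is 22 mm above the shoulder point, any way round.
- bezel_rim (a point): Centre of the bezel's lower rim. Bore 48 mm, with a lip of 42.4 mm bore in the lowest 3.5 mm; hollow to 38 mm. Over the collar the lip meets the tabs with the rim 8.5 mm above the gasket; the push rises to about 10 to 15 N with the rim about 7 mm up, then drops suddenly to a few N, and the tabs spring out over the lip about 1.5 mm before the rim seats.
- screwdriver: Bystander: an orange-handled screwdriver, 170 mm long, lying on the bench between the robot and the nest. Origin at mid-length underneath.
- reel: Bystander: a blue solder-wire reel, 60 mm diameter, 40 mm high, beyond the nest. Origin under its centre.
- tweezers: Bystander: steel tweezers, 150 mm long, 6 mm high, to the robot's left. Origin near mid-length underneath.
- screw_jar: Bystander: an amber jar with a white cap, 48 mm diameter, 55 mm high, to the right of the nest. Origin under its centre.
- mouse: Bystander: a black and red computer mouse, 105 x 60 x 33 mm, at the right. Origin under its centre.
There are look-alikes about, which are no part of the job. There is more than one size of the part that bears spacer_mid; the job needs the smaller.

How it is judged:
By the outcome, as a careful person would: the job done as asked, in the order asked, and still so for the second after the job is handed in, while the arm keeps its last pose, push and grip.
It also fails if it takes over 72 s, if anything falls off the work surface, if the arm or the gripper's body presses on something with over 40 N, if the wrist force passes 120 N, or if a joint passes its speed limit or range.

ROBOT

A 6-joint arm with a two-finger parallel gripper is mounted at the origin on the work surface. World frame = base frame: x ahead of the robot, y to its left, z up, the work surface at z = 0. Lengths are in m, angles in rad, forces in N, time in s.
With the tool pointing down it reaches from about 0.375 to 0.975 m from the base axis. Payload 3.8 kg.
Tool frame: the origin (TCP) lies on the centre line of the jaws, within the pads' length; the fingertips stand 22 mm ahead of it and the grasp point (between the pads) lies 3 mm ahead of it; z points along the fingers, x is the direction in which the jaws open and shut, and the axes are right-handed (so a half turn about z gives the same grasp; the last joint's range is limited). The gripper opens to 85 mm and grips with 20 to 120 N. Pads are 22 mm wide; open, the fingers measure 114 mm over their backs; the gripper's body (76 mm by 85 mm) begins 54 mm behind the grasp point. The pads swing forward as they close: fully open they stand 13 mm farther back than shut.
Start: joints at [1.273, 0.264, 1.604, -0, 1.274, -0.037], TCP at [0.174, 0.652, 0.253] pointing down, gripper open.
Joint ranges: [-2.63, 2.63], [-0.94, 2.18], [0.31, 2.57], [-1.31, 4.45], [0, 2.66], [-2.55, 2.55]. Speed limits (rad/s): [2.57, 2.57, 3.14, 3.14, 3.14, 3.14].

INTERFACE

Orientations are given as a rotation vector (axis times angle).
In Python, from workcell import bot, viewer gives the robot as it stands.
- The arm moves only by the tool move_arm, never from a script. Its argument "series" is text: rows parted by semicolons, each of 7 numbers parted by spaces: the turn, a rotation vector about the tool's x, y, z scaled (see below), then the shift along the tool's x, y, z scaled (see below), then the opening, from -1 (shut) to 1 (fully open). A call has exactly 8 rows; each row is the pose to reach, as a shift and turn from the pose commanded when the call began, along the tool's axes at that moment; what a row does not reach only later rows make up. The controller multiplies each number of a shift by 100 mm and each number of a turn by 120 degrees. A row lasts 1/10 s, in which the tool goes at most 50 mm and 8.59 degrees, less where a joint would pass 70% of its speed; a pose out of reach is approached as far as the arm can. A call with a number of a shift or a turn outside -1 to 1 is refused whole. A call with a gripper value outside its range is refused whole. The fingers move at their own pace and stop on an object; "squeeze" is the grip in N (left out, the last holds). Time passes only in rows, so rows that repeat a pose let the fingers close, or fill a call up. It gives the time, the measured TCP pose, the force and the opening at its end, in the units of the state.
- bot.read_state(): the state, without advancing time (a new reading comes with each control period).
- viewer.read_camera(name): name is "scene" or "top" or "wrist"; returns a dict with "pixels" (400x640x3 uint8, red, green, blue), "K" (3x3 intrinsics, pixels), "world_to_cam" (4x4, takes a point from world to camera coordinates); the wrist camera has in their place "mount" (4x4, takes a point from camera to tool coordinates, whose origin is the TCP and whose axes are the tool frame's). Camera axes: x right, y up, looking along -z (the intrinsics and any distortion apply to the point x, -y, -z); pixel columns grow to the right and rows downward; lengths in m; the calibration is good to about 2 mm. The wrist camera is an equidistant fisheye: a pixel r from the principal point sees the ray r / f radians off the axis. A picture is of the moment at which its call begins: read the wrist's pose just before it. There is no depth.
- bot.finish_job(): hands the job in, once; it reports no verdict.
The state is a dict: "time": time; "q": joint angles; "joint_vel": joint speeds; "joint_torque": joint torques, N m; "tool_pos": TCP position; "tcp_rot": TCP orientation; "wrist_force": force on the tool from outside, world axes, zero at the start; "torque": the same for the moment, N m; "width": opening from 0.0 (shut) to 1.0 (fully open).
Only numpy, scipy, OpenCV 4.12 (cv2) and the standard library are available. Lean on these libraries where they do the work, as an engineer would, in place of code of your own. Each camera call takes 0.05 s, during which the arm holds its last target.

## Working session

There is one attempt and no reset: what is moved stays moved. The work goes in short steps, Python scripts to look and compute and a tool call to move; the robot and the scene stay as the last step left them, time stands still between calls to the robot, and variables do not carry over. Pictures are saved under pics/ and viewed, and the job is handed in when it is done.

Besides the shell and the picture viewer there is one more tool, called after ">>>" by a JSON object that holds its "fn" and its "kwargs", one argument or row to a line. move_arm: Moves the arm, as the interface text tells. Its arguments: {"type":"object","properties":{"series":{"type":"string"},"squeeze":{"type":"number"}},"required":["series"]}

```bash
ls; mkdir -p pics; python3 - <<'E'
from workcell import bot, viewer
import cv2,pickle
print(bot.read_state())
for n in ["scene","top","wrist"]:
    d=viewer.read_camera(n); pickle.dump(d,open(f"pics/{n}0.pkl","wb"))
    cv2.imwrite(f"pics/{n}0.png",d["pixels"][:,:,::-1]); print({k:v for k,v in d.items() if k!="pixels"})
E
```

```text
pics
{'time': 0.0, 'q': array([ 1.27311995e+00,  2.64720436e-01,  1.60539764e+00,  3.56323440e-07,
        1.27369698e+00, -3.69120262e-02]), 'joint_vel': array([-0.0011597 ,  0.00170577, -0.00011946, -0.00114622, -0.00192804,
        0.00050834]), 'joint_torque': array([ 2.26099573e-04, -5.15100288e+01, -3.67320478e+01, -4.97471956e-05,
        1.24716581e-02,  6.53225015e-05]), 'tool_pos': array([0.1738342 , 0.6515154 , 0.25197126]), 'tcp_rot': array([ 2.49038093,  1.91298476, -0.00284418]), 'wrist_force': array([-0.62224066, -0.32572365, -0.30600253]), 'torque': array([ 0.0084762 ,  0.01050892, -0.02943137]), 'width': 0.9992059095904912}
{'K': array([[463.56403805,   0.        , 321.00728856],
       [  0.        , 463.56403805, 202.18912115],
       [  0.        ,   0.        ,   1.        ]]), 'world_to_cam': array([[ 2.94949594e-01,  9.55512514e-01,  7.56839641e-04,
        -1.32498883e-01],
       [-6.85538902e-01,  2.11061681e-01,  6.96770680e-01,
         3.19770193e-01],
       [ 6.65613364e-01, -2.06031072e-01,  7.17293557e-01,
        -1.52354766e+00],
       [ 0.00000000
[... 302 characters left out ...]
9],
       [ 0.99269739, -0.00714696,  0.12041936, -0.59833605],
       [-0.1203278 ,  0.01209546,  0.99266053, -1.42068329],
       [ 0.        ,  0.        ,  0.        ,  1.        ]])}
{'K': array([[309.70691629,   0.        , 315.55648597],
       [  0.        , 309.70691629, 199.54436965],
       [  0.        ,   0.        ,   1.        ]]), 'mount': array([[ 9.99999677e-01,  6.75342593e-04, -4.36781848e-04,
        -8.81613861e-05],
       [ 5.14555276e-04, -9.54593304e-01, -2.97911665e-01,
        -7.66852342e-02],
       [-6.18141463e-04,  2.97911344e-01, -9.54593342e-01,
        -1.20702075e-01],
       [ 0.00000000e+00,  0.00000000e+00,  0.00000000e+00,
         1.00000000e+00]])}
```

View pics/scene0.png

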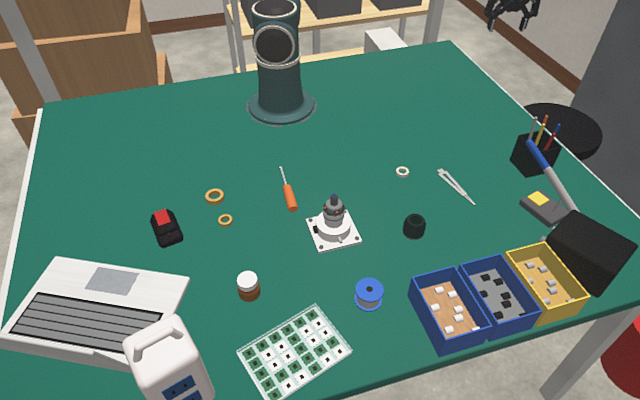

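View pics/top0.png

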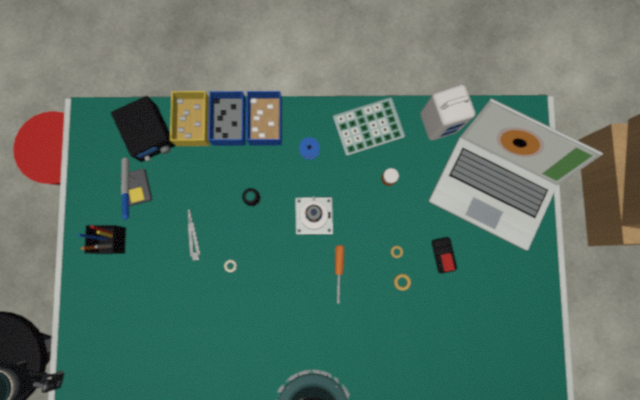

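View pics/wrist0.png

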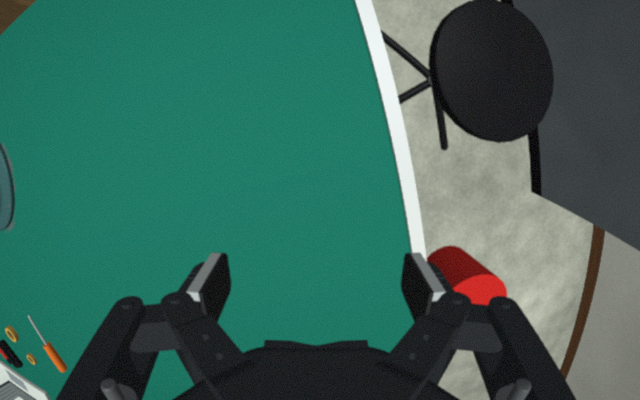

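The scene view shows the arm base at the top and the nest at about (333,222). The white ring is at (402,171), the bezel at (414,226), and two brass rings at (214,196) large and (225,220) small. The top view shows the same parts: small ring (397,252), LED ring (230,266), bezel (251,197), nose (314,214). The wrist view shows no part close up. Next I'll measure from both fixed cameras.

```bash
cat > h.py <<'E'
import numpy as np,cv2,pickle
from scipy.optimize import least_squares
from scipy.spatial.transform import Rotation as R
def proj(d,P):
    P=np.atleast_2d(P); c=P@d["world_to_cam"][:3,:3].T+d["world_to_cam"][:3,3]
    K=d["K"]; return np.c_[K[0,2]+K[0,0]*c[:,0]/-c[:,2],K[1,2]+K[1,1]*-c[:,1]/-c[:,2]]
def onplane(d,uv,z):
    K=d["K"];W=d["world_to_cam"];r=np.array([(uv[0]-K[0,2])/K[0,0],-(uv[1]-K[1,2])/K[1,1],-1])
    r=W[:3,:3].T@r;c=-W[:3,:3].T@W[:3,3];return c+r*(z-c[2])/r[2]
def wray(d,pose,uv):
    K=d["K"];a=np.array([uv[0]-K[0,2],uv[1]-K[1,2]]);r=np.hypot(*a);t=r/K[0,0]
    v=np.array([a[0]/r*np.sin(t),-a[1]/r*np.sin(t),-np.cos(t)])
    M=d["mount"];Rt=R.from_rotvec(pose[1]).as_matrix()
    return Rt@(M[:3,:3]@np.zeros(3)+M[:3,3])+pose[0],Rt@M[:3,:3]@v
def wplane(d,pose,uv,z):
    c,v=wray(d,pose,uv);return c+v*(z-c[2])/v[2]
def wproj(d,pose,P):
    P=np.atleast_2d(P);Rt=R.from_rotvec(pose[1]).as_matrix();M=d["mount"]
    t=(P-pose[0])@Rt; c=(t-M[:3,3])@M[:3,:3]
    th=np.arctan2(np.hypot(c[:,0],c[:,1]),-c[:,2]);n=np.hypot(c[:,0],c[:,1]);f=d["K"][0,0]
    return np.c_[d["K"][0,2]+f*th*c[:,0]/n,d["K"][1,2]-f*th*c[:,1]/n]
E
python3 - <<'E'
from h import *
for n,pts in [("scene",dict(sp=(225,220),led=(402,171),bez=(414,226),big=(214,196),nose=(334,205))),("top",dict(sp=(397,252),led=(230,266),bez=(251,197),big=(402,282),nose=(314,214)))]:
    d=pickle.load(open(f"pics/{n}0.pkl","rb"))
    tiles=[]
    for k,p in pts.items():
        print(n,k,onplane(d,p,{"bez":.022}.get(k,.006)).round(4))
        u,v=p; t=d["pixels"][v-20:v+20,u-20:u+20,::-1]; tiles.append(cv2.resize(t,(260,260),interpolation=cv2.INTER_NEAREST))
    tiles.append(np.zeros_like(tiles[0]))
    cv2.imwrite(f"pics/crop_{n}.png",np.vstack([np.hstack(tiles[:3]),np.hstack(tiles[3:])]))
E
```

```text
scene sp [ 0.4592 -0.2548  0.006 ]
scene led [0.4213 0.2444 0.006 ]
scene bez [0.6289 0.181  0.022 ]
scene big [ 0.3659 -0.2691  0.006 ]
scene nose [0.4901 0.0225 0.006 ]
top sp [ 0.4557 -0.2579  0.006 ]
top led [0.4181 0.2435 0.006 ]
top bez [0.6237 0.1805 0.022 ]
top big [ 0.3662 -0.2705  0.006 ]
top nose [ 0.5725 -0.0087  0.006 ]
```

View pics/crop_scene.png

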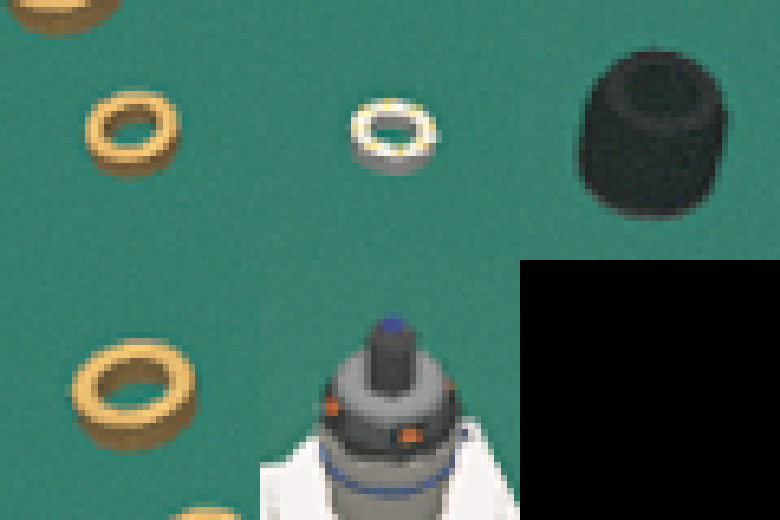

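View pics/crop_top.png

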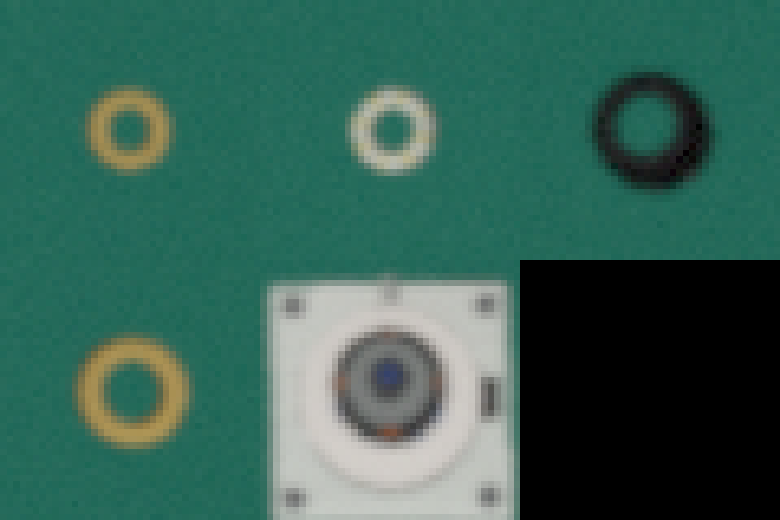

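The crops show the small brass ring (outside diameter about 13 px, matching 36 mm), the larger one at (402,282), the white ring with its lights up, and the bezel. The blue barrel tip is at about (334.3,194.5) in scene and (313.9,211.7) in top.

```bash
python3 - <<'E'
from h import *
from workcell import bot
s=bot.read_state();print(R.from_rotvec(s["tcp_rot"]).as_matrix().round(3))
D={n:pickle.load(open(f"pics/{n}0.pkl","rb")) for n in("scene","top")}
print(onplane(D["scene"],(334.3,194.5),.130),onplane(D["top"],(313.85,211.7),.130))
# blobs
def blob(n,c,r,f):
    d=D[n];u,v=c;p=d["pixels"][v-r:v+r,u-r:u+r].astype(int);m=f(p);ys,xs=np.nonzero(m)
    mm=np.zeros(m.shape,np.uint8);mm[m]=1
    cs,_=cv2.findContours(mm,cv2.RETR_EXTERNAL,cv2.CHAIN_APPROX_NONE);k=max(cs,key=cv2.contourArea)
    h=cv2.minEnclosingCircle(k);return np.array(h[0])+[u-r,v-r],h[1]
br=lambda p:p[...,0]>p[...,1]+10
wh=lambda p:p[...,0]>110
bk=lambda p:p.sum(2)<150
for nm,t,s2,f,z,zt in [("sp",(397,252),(225,220),br,.006,.012),("led",(230,266),(402,171),wh,.005,.01),("bez",(251,197),(414,226),bk,.022,.02)]:
    for n,c in(("top",t),("scene",s2)):
        b,r=blob(n,c,14,f);print(nm,n,b,r,onplane(D[n],b,z).round(4))
E
```

```text
[[ 0.258  0.966 -0.001]
 [ 0.966 -0.258 -0.002]
 [-0.002 -0.    -1.   ]]
[ 0.57126549 -0.00630115  0.13      ] [ 0.56638475 -0.00910293  0.13      ]
sp top [396.17647076 251.52941132] 5.532327651977539 [ 0.4571 -0.2554  0.006 ]
sp scene [224.81707287 220.06097603] 6.899242401123047 [ 0.4593 -0.2552  0.006 ]
led top [229.72580624 265.58064556] 6.470335960388184 [0.4194 0.2445 0.005 ]
led scene [402. 171.] 6.708303928375244 [0.4203 0.2449 0.005 ]
bez top [250.92771053 196.44578266] 9.089302062988281 [0.6254 0.1807 0.022 ]
bez scene [414.12369347 226.0783968 ] 12.263775825500488 [0.6293 0.1812 0.022 ]
```

Positions are consistent: spacer (0.458,-0.255), LED ring (0.420,0.245), bezel (0.627,0.181), nose axis (0.569,-0.008). First I'll turn the tool to the world axes while travelling.

>>> {"fn": "move_arm", "kwargs": {
  "series": "0 0 0.1 -0.4 0.4 0 0.3;0 0 0.2 -0.7 0.7 0 0.3;0 0 0.3 -1 1 0 0.3;0 0 0.4 -1 1 0 0.3;0 0 0.5 -1 1 0 0.3;0 0 0.56 -1 1 0 0.3;0 0 0.56 -1 1 0 0.3;0 0 0.56 -1 1 0 0.3",
  "squeeze": 40
}}

```text
time: 0.95
tool_pos: [0.2448, 0.5294, 0.2529]
tcp_rot: [3.134, 0.206, -0.001]
wrist_force: [0.1, -0.1, -0.9]
width: 0.654
```

>>> {"fn": "move_arm", "kwargs": {
  "series": "0 0 0.0625 0.3 0.5 0 0.3;0 0 0.0625 0.6 1 0 0.3;0 0 0.0625 0.6 1 0 0.3;0 0 0.0625 0.6 1 0 0.3;0 0 0.0625 0.6 1 0 0.3;0 0 0.0625 0.6 1 0 0.3;0 0 0.0625 0.6 1 0 0.3;0 0 0.0625 0.6 1 0 0.3"
}}

```text
time: 1.75
tool_pos: [0.3173, 0.4397, 0.2532]
tcp_rot: [-3.142, -0.012, 0.0]
wrist_force: [-0.0, -0.5, -0.4]
width: 0.653
```

>>> {"fn": "move_arm", "kwargs": {
  "series": "0 0 0 0.5 0.5 0 0.3;0 0 0 1 1 0 0.3;0 0 0 1 1 0 0.3;0 0 0 1 1 0 0.3;0 0 0 1 1 0 0.3;0 0 0 1 1 0 0.3;0 0 0 1 1 0 0.3;0 0 0 1 1 0 0.3"
}}

```text
time: 2.55
tool_pos: [0.4178, 0.3405, 0.2533]
tcp_rot: [-3.141, -0.013, 0.0]
wrist_force: [-0.5, 0.6, 0.6]
width: 0.65
```

```bash
cat > look.py <<'E'
import sys
from h import *
from workcell import bot, viewer
n=sys.argv[1]
s=bot.read_state();pose=(s["tool_pos"],s["tcp_rot"]);d=viewer.read_camera("wrist");d["pose"]=pose
pickle.dump(d,open(f"pics/{n}.pkl","wb"));print(s["time"],pose,s["width"])
im=d["pixels"][:,:,::-1].copy()
G=dict(sp=(.458,-.255,.012),led=(.420,.245,.010),bez=(.627,.181,.044),tip=(.569,-.008,.130))
for k,P in G.items(): print(k,wproj(d,pose,P).round(0))
cv2.imwrite(f"pics/{n}.png",im)
E
python3 look.py w1
```

```text
2.55 (array([0.41780716, 0.34045726, 0.25326216]), array([-3.14147908e+00, -1.28648662e-02,  1.45018778e-04])) 0.6497141905952897
sp [[332. 439.]]
led [[317. 243.]]
bez [[465. 291.]]
tip [[416. 424.]]
```

View pics/w1.png

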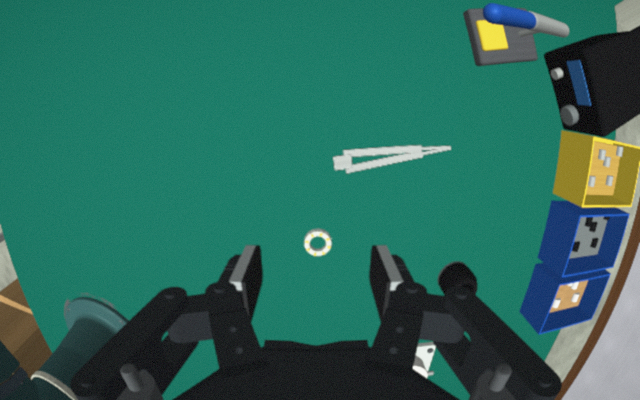

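The wrist picture shows the white ring at (318,242), against a prediction of (317,243), so the calibration is good.

>>> {"fn": "move_arm", "kwargs": {
  "series": "0 0 0 0.4 0.5 0 0.3;0 0 0 0.8 1 0 0.3;0 0 0 0.8 1 0 0.3;0 0 0 0.8 1 0 0.3;0 0 0 0.8 1 0 0.3;0 0 0 0.8 1 0 0.3;0 0 0 0.8 1 0 0.3;0 0 0 0.8 1 0 0.3"
}}

```text
time: 3.4
tool_pos: [0.4986, 0.2409, 0.2533]
tcp_rot: [-3.141, -0.012, 0.0]
wrist_force: [0.0, -0.4, 0.6]
width: 0.652
```

>>> {"fn": "move_arm", "kwargs": {
  "series": "0 0 0 0.4 0.5 0 0.3;0 0 0 0.8 1 0 0.3;0 0 0 0.8 1 0 0.3;0 0 0 0.8 1 0 0.3;0 0 0 0.8 1 0 0.3;0 0 0 0.8 1 0 0.3;0 0 0 0.8 1 0 0.3;0 0 0 0.8 1 0 0.3"
}}

```text
time: 4.2
tool_pos: [0.5793, 0.1415, 0.2534]
tcp_rot: [-3.141, -0.012, -0.0]
wrist_force: [0.6, -0.0, 0.6]
width: 0.649
```

```bash
python3 look.py w2
```

```text
4.2 (array([0.57926763, 0.14154208, 0.25338853]), array([-3.14144446e+00, -1.23102566e-02, -9.25742544e-05])) 0.6488372214201754
sp [[248. 387.]]
led [[186.  89.]]
bez [[361. 141.]]
tip [[305. 337.]]
```

View pics/w2.png

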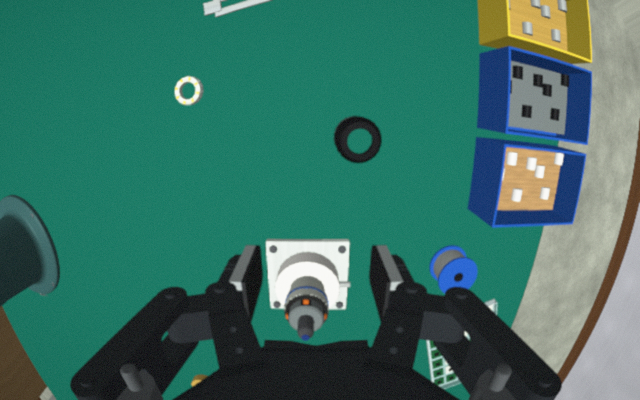

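The barrel tip is at (306,337) and the bezel top at about (360,139), both within 2 px of the prediction. On to the spacer.

>>> {"fn": "move_arm", "kwargs": {
  "series": "0 0 0 -0.15 0.5 0 0.3;0 0 0 -0.3 1 0 0.3;0 0 0 -0.3 1 0 0.3;0 0 0 -0.3 1 0 0.3;0 0 0 -0.3 1 0 0.3;0 0 0 -0.3 1 0 0.3;0 0 0 -0.3 1 0 0.3;0 0 0 -0.3 1 0 0.3"
}}

```text
time: 5.05
tool_pos: [0.5507, 0.0413, 0.2532]
tcp_rot: [-3.141, -0.012, 0.0]
wrist_force: [-0.2, -1.5, -0.0]
width: 0.651
```

>>> {"fn": "move_arm", "kwargs": {
  "series": "0 0 0 -0.15 0.5 0 0.3;0 0 0 -0.3 1 0 0.3;0 0 0 -0.3 1 0 0.3;0 0 0 -0.3 1 0 0.3;0 0 0 -0.3 1 0 0.3;0 0 0 -0.3 1 0 0.3;0 0 0 -0.3 1 0 0.3;0 0 0 -0.3 1 0 0.3"
}}

```text
time: 5.85
tool_pos: [0.5213, -0.0589, 0.2532]
tcp_rot: [-3.141, -0.012, 0.0]
wrist_force: [0.6, 0.2, 1.0]
width: 0.65
```

>>> {"fn": "move_arm", "kwargs": {
  "series": "0 0 0 -0.2 0.5 0.2 0.3;0 0 0 -0.3 1 0.4 0.3;0 0 0 -0.3 1 0.6 0.3;0 0 0 -0.3 1 0.6 0.3;0 0 0 -0.3 1 0.6 0.3;0 0 0 -0.3 1 0.6 0.3;0 0 0 -0.3 1 0.6 0.3;0 0 0 -0.3 1 0.6 0.3"
}}

```text
time: 6.65
tool_pos: [0.4927, -0.1595, 0.1945]
tcp_rot: [3.141, 0.012, 0.003]
wrist_force: [-0.6, -0.1, 0.2]
width: 0.652
```

```bash
python3 look.py w3
```

```text
6.65 (array([ 0.49269222, -0.15947995,  0.19450764]), array([3.1409071 , 0.01194878, 0.00314201])) 0.6518810408333551
sp [[284. 265.]]
led [[ 256. -146.]]
bez [[ 446. -117.]]
tip [[440.  -2.]]
```

View pics/w3.png

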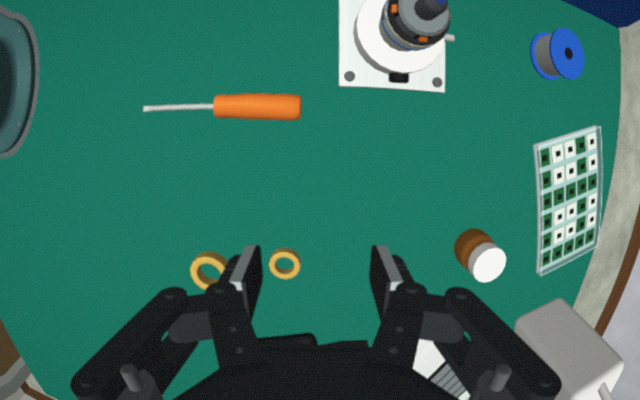

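The wrist picture shows the small brass ring at (284,264), close to the prediction of (284,265). I'll refine by fitting its outline.

```bash
cat > fit.py <<'E'
from h import *
def fit(d,pose,P0,Rad,zt,zb,maskf,r=45):
    u,v=wproj(d,pose,P0)[0].astype(int);x0=max(u-r,0);y0=max(v-r,0)
    p=d["pixels"][y0:v+r,x0:u+r].astype(int);m=maskf(p).astype(np.uint8)
    cs,_=cv2.findContours(m,cv2.RETR_EXTERNAL,cv2.CHAIN_APPROX_NONE)
    k=min([c for c in cs if cv2.contourArea(c)>60],key=lambda c:np.hypot(*(c.reshape(-1,2).mean(0)-[u-x0,v-y0])))
    k=cv2.convexHull(k).reshape(-1,1,2)
    M=cv2.moments(k);c=np.array([M["m10"]/M["m00"],M["m01"]/M["m00"]])+[x0,y0]
    a=np.linspace(0,2*np.pi,72);C=np.c_[Rad*np.cos(a),Rad*np.sin(a),0*a]
    def pc(q):
        pts=np.vstack([wproj(d,pose,C+[q[0],q[1],z]) for z in(zt,zb)]).astype(np.float32)
        h=cv2.convexHull(pts);M=cv2.moments(h);return np.array([M["m10"]/M["m00"],M["m01"]/M["m00"]]),cv2.contourArea(h)
    s=least_squares(lambda q:pc(q)[0]-c,P0[:2],diff_step=1e-4)
    return s.x,cv2.contourArea(k),pc(s.x)[1]
br=lambda p:p[...,0]>p[...,1]+15
wh=lambda p:p[...,0]>95
bk=lambda p:p.sum(2)<130
E
python3 - <<'E'
from fit import *
for f,k in [("w3","sp"),("w1","led"),("w2","led"),("w2","bez")]:
    d=pickle.load(open(f"pics/{f}.pkl","rb"))
    a=dict(sp=((.458,-.255,.006),.018,.012,0,br),led=((.42,.245,.005),.018,.01,0,wh),bez=((.627,.181,.02),.026,.032,0,bk))[k]
    print(f,k,fit(d,d["pose"],*a))
E
```

```text
w3 sp (array([ 0.45746579, -0.25629006]), 671.5, 837.3661940812599)
w1 led (array([0.4203618, 0.2427763]), 603.5, 620.1663378602825)
w2 led (array([0.42006988, 0.24321551]), 649.5, 669.5752415409079)
w2 bez (array([0.62615354, 0.18084896]), 1626.0, 1757.625139859505)
```

>>> {"fn": "move_arm", "kwargs": {
  "series": "0 0 0 -0.2 0.5 0.3 0.3;0 0 0 -0.35 0.96 0.6 0.3;0 0 0 -0.35 0.96 0.9 0.3;0 0 0 -0.35 0.96 1 0.3;0 0 0 -0.35 0.96 1 0.3;0 0 0 -0.35 0.96 1 0.3;0 0 0 -0.35 0.96 1 0.3;0 0 0 -0.35 0.96 1 0.3"
}}

```text
time: 7.5
tool_pos: [0.4589, -0.2562, 0.0952]
tcp_rot: [3.14, 0.012, 0.005]
wrist_force: [-0.2, -0.0, 0.0]
width: 0.652
```

```bash
python3 look.py w4; python3 - <<'E'
from fit import *
d=pickle.load(open(f"pics/w4.pkl","rb"))
print(fit(d,d["pose"],(.4575,-.2555,.006),.018,.012,0,lambda p:p[...,0]>p[...,1]-5))
E
```

```text
7.5 (array([ 0.45894537, -0.25622747,  0.09519733]), array([3.13981777, 0.01192928, 0.00465406])) 0.6520314957180472
sp [[315. 215.]]
led [[ 283. -240.]]
bez [[ 493. -209.]]
tip [[ 542. -181.]]
(array([ 0.45783421, -0.25596715]), 1912.0, 2123.7536481060088)
```

View pics/w4.png

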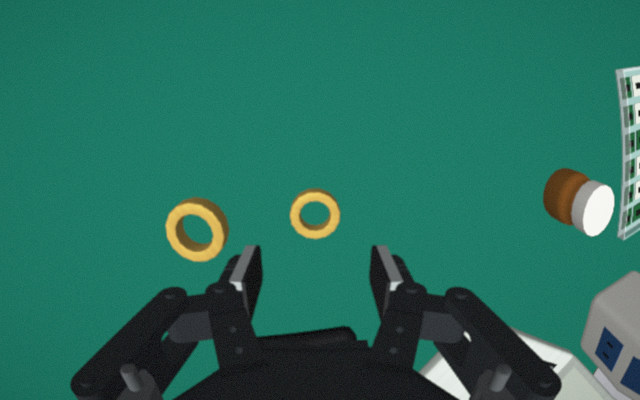

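The ring is centred between the jaws at (315,214). Descend and close.

>>> {"fn": "move_arm", "kwargs": {
  "series": "0 0 0 -0.01 0 0.3 0.3;0 0 0 -0.01 0 0.6 0.3;0 0 0 -0.01 0 0.71 0.3;0 0 0 -0.01 0 0.71 0.3;0 0 0 -0.01 0 0.71 0.1;0 0 0 -0.01 0 0.71 -0.1;0 0 0 -0.01 0 0.71 -0.4;0 0 0 -0.01 0 0.71 -0.4",
  "squeeze": 40
}}

```text
time: 8.35
tool_pos: [0.4578, -0.2571, 0.0243]
tcp_rot: [3.14, 0.01, 0.005]
wrist_force: [-0.5, 1.2, 6.3]
width: 0.393
```

```bash
python3 look.py w5
```

```text
8.35 (array([ 0.45777442, -0.25709553,  0.02431091]), array([3.1398659 , 0.0095719 , 0.00455079])) 0.3927791674824335
sp [[317. 263.]]
led [[ 278. -285.]]
bez [[ 522. -250.]]
tip [[ 618. -250.]]
```

View pics/w5.png

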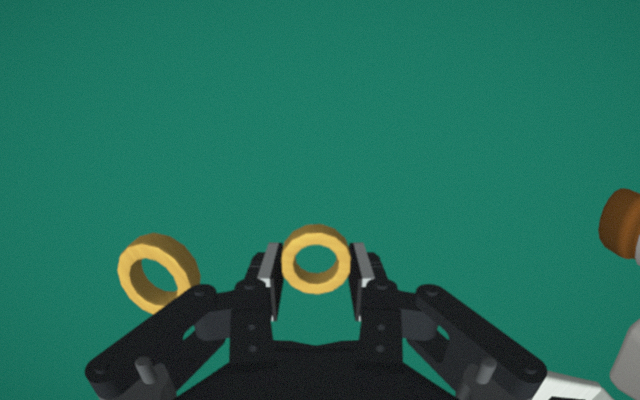

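The ring sits between the pads with the jaws nearly closed, and the fingertips seem to press lightly on something (6 N). I'll lift 1 mm, finish closing, and check.

>>> {"fn": "move_arm", "kwargs": {
  "series": "0 0 0 0 0 -0.01 -0.4;0 0 0 0 0 -0.01 -0.4;0 0 0 0 0 -0.01 -0.4;0 0 0 0 0 -0.01 -0.4;0 0 0 0 0 -0.01 -0.4;0 0 0 0 0 -0.01 -0.4;0 0 0 0 0 -0.01 -0.4;0 0 0 0 0 -0.01 -0.4"
}}

```text
time: 9.2
tool_pos: [0.4571, -0.2567, 0.0243]
tcp_rot: [3.141, 0.01, 0.002]
wrist_force: [-0.9, 0.1, 6.7]
width: 0.391
```

```bash
python3 look.py w6
```

```text
9.2 (array([ 0.45705685, -0.25673399,  0.02432081]), array([3.14069103e+00, 9.76762163e-03, 2.10973688e-03])) 0.3909520437122101
sp [[319. 264.]]
led [[ 279. -284.]]
bez [[ 523. -249.]]
tip [[ 619. -249.]]
```

View pics/w6.png

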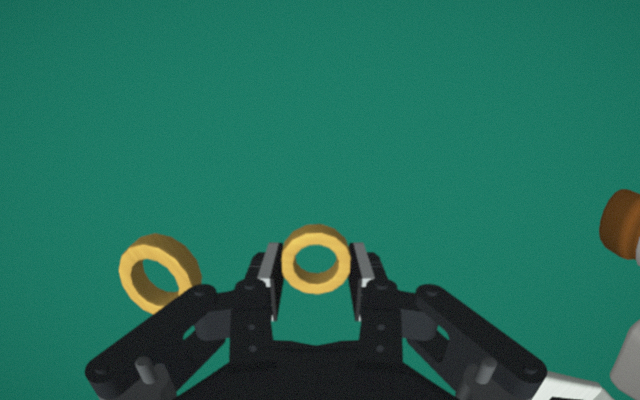

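>>> {"fn": "move_arm", "kwargs": {
  "series": "0 0 0 0 0 -0.05 -0.4;0 0 0 0 0 -0.1 -0.4;0 0 0 0 0 -0.15 -0.4;0 0 0 0 0 -0.15 -0.4;0 0 0 0 0 -0.15 -0.4;0 0 0 0 0 -0.15 -0.4;0 0 0 0 0 -0.15 -0.4;0 0 0 0 0 -0.15 -0.4"
}}

```text
time: 10.05
tool_pos: [0.4562, -0.2561, 0.038]
tcp_rot: [-3.141, -0.01, 0.001]
wrist_force: [-0.5, 0.0, -0.7]
width: 0.393
```

```bash
python3 look.py w7
```

```text
10.05 (array([ 0.45615693, -0.25612309,  0.0380371 ]), array([-3.14133126e+00, -9.81903418e-03,  5.95369841e-04])) 0.39315785903828804
sp [[320. 253.]]
led [[ 281. -275.]]
bez [[ 518. -241.]]
tip [[ 605. -234.]]
```

View pics/w7.png

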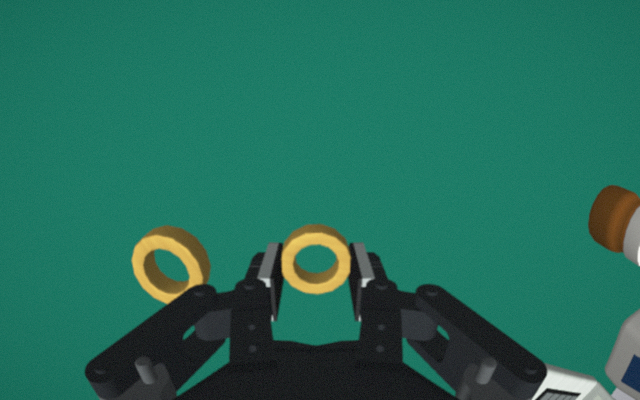

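The ring is held and moved with the gripper, at (316,258) in view. Width 0.393 is the reading for 36 mm. On to a point where the camera sees the nose.

>>> {"fn": "move_arm", "kwargs": {
  "series": "0 0 0 0 0 -0.3 -0.4;0 0 0 0.2 -0.3 -0.7 -0.4;0 0 0 0.5 -0.8 -1 -0.4;0 0 0 0.56 -0.8 -1 -0.4;0 0 0 0.56 -0.8 -1 -0.4;0 0 0 0.56 -0.8 -1 -0.4;0 0 0 0.56 -0.8 -1 -0.4;0 0 0 0.56 -0.8 -1 -0.4",
  "squeeze": 60
}}

```text
time: 10.9
tool_pos: [0.5104, -0.1763, 0.137]
tcp_rot: [-3.141, -0.008, 0.004]
wrist_force: [0.1, 0.6, -0.9]
width: 0.384
```

>>> {"fn": "move_arm", "kwargs": {
  "series": "0 0 0 0.2 -0.2 -0.3 -0.4;0 0 0 0.4 -0.5 -0.62 -0.4;0 0 0 0.57 -0.76 -0.62 -0.4;0 0 0 0.57 -0.76 -0.62 -0.4;0 0 0 0.57 -0.76 -0.62 -0.4;0 0 0 0.57 -0.76 -0.62 -0.4;0 0 0 0.57 -0.76 -0.62 -0.4;0 0 0 0.57 -0.76 -0.62 -0.4"
}}

```text
time: 11.7
tool_pos: [0.5675, -0.1004, 0.1996]
tcp_rot: [-3.141, -0.008, 0.002]
wrist_force: [-0.3, -0.6, -0.1]
width: 0.382
```

```bash
python3 look.py w8; python3 - <<'E'
import cv2
i=cv2.imread("pics/w8.png");cv2.imwrite("pics/w8c.png",cv2.resize(i[100:300,215:415],(600,600),interpolation=cv2.INTER_CUBIC))
E
```

```text
11.7 (array([ 0.56752986, -0.10035603,  0.19960764]), array([-3.14145684e+00, -7.62705509e-03,  1.98888279e-03])) 0.3817605805604267
sp [[228. 302.]]
led [[ 191. -101.]]
bez [[379. -88.]]
tip [[320.  80.]]
```

View pics/w8.png

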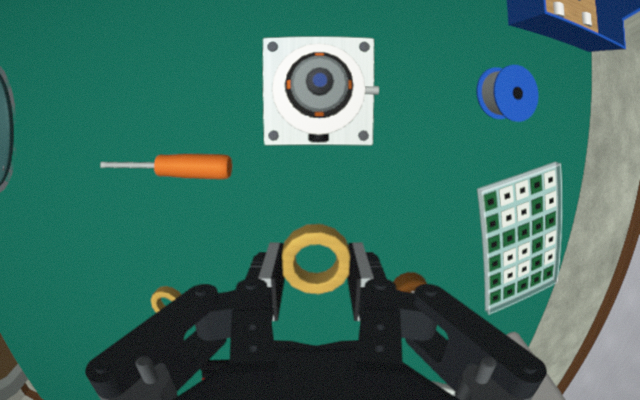

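View pics/w8c.png

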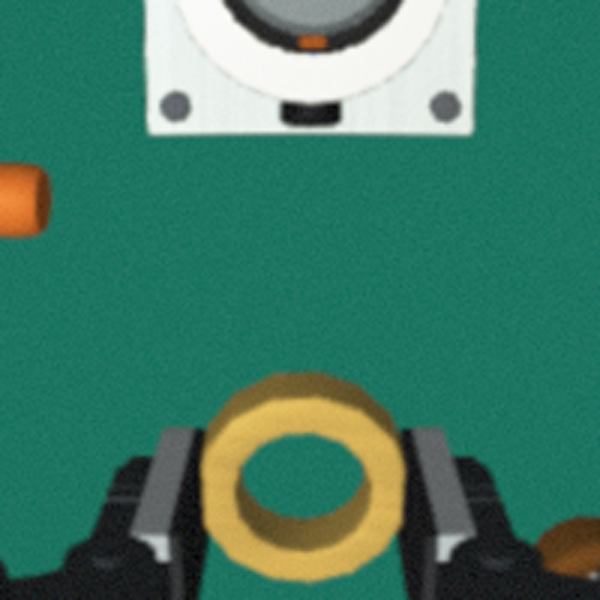

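```bash
python3 - <<'E'
from fit import *
d=pickle.load(open("pics/w8.pkl","rb"));p=d["pixels"].astype(int)
b=(p[...,2]>p[...,0]+12)&(p[...,2]>p[...,1]+12);b[130:]=0;b[:,:280]=0;b[:,360:]=0;b[:50]=0
ys,xs=np.nonzero(b);print("blue",xs.mean(),ys.mean(),len(xs));print(wplane(d,d["pose"],(xs.mean(),ys.mean()),.130))
o=(p[...,0]>p[...,2]+60)&(p[...,0]>p[...,1]+30);o[130:]=0;o[:,:280]=0;o[:,360:]=0
n,l,s,c=cv2.connectedComponentsWithStats(o.astype(np.uint8));q=[]
for i in range(1,n):
    if s[i,4]>5: w=wplane(d,d["pose"],c[i],.096);q.append(w);print(c[i],s[i,4],w)
print(np.mean(q,0))
# corners of plate screws : plate top z=.010, use plate mask
cv2.imwrite("pics/w8n.png",cv2.resize(p[30:150,255:385,::-1].astype(np.uint8),(650,600),interpolation=cv2.INTER_CUBIC))
# ring in tool frame
pose=d["pose"]; 
for P0 in [(pose[0][0],pose[0][1]-0.0)]:
    z=pose[0][2]-.0183
    x,a1,a2=fit(d,pose,(P0[0],P0[1],z),.018,z+.006,z-.006,lambda p:p[...,0]>p[...,1]-3,r=50);print("ring",x,x-pose[0][:2],a1,a2)
E
```

```text
blue 319.60309278350513 79.43298969072166 194
[ 0.56890809 -0.00775281  0.13      ]
[319.    53.92] 25 [0.56877385 0.01396648 0.096     ]
[288.15  83.9 ] 40 [ 0.54693841 -0.00796357  0.096     ]
[349.54545455  84.12121212] 33 [ 0.59063278 -0.00782373  0.096     ]
[318.88571429 113.54285714] 35 [ 0.56890642 -0.02958081  0.096     ]
[ 0.56881287 -0.00785041  0.096     ]
ring [ 0.56700802 -0.10746639] [-0.00052184 -0.00711036] 7062.5 4019.97647651867
```

View pics/w8n.png

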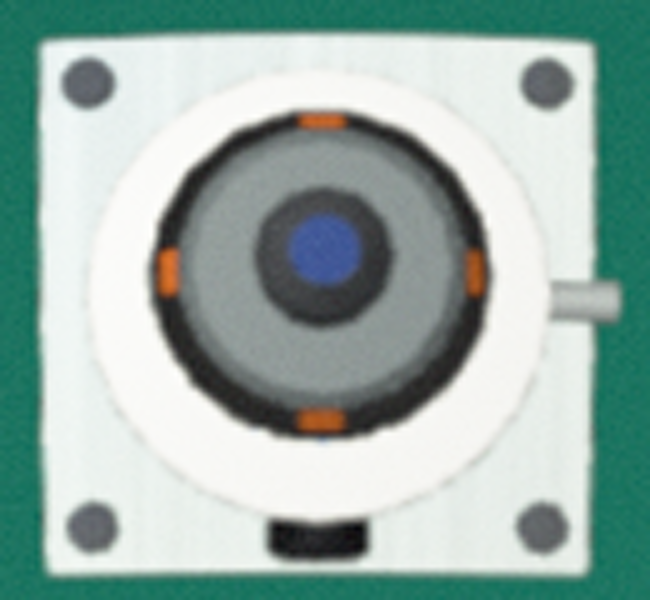

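The four tabs and the blue tip agree on the nose axis at (0.5689,-0.0078). The held ring's top face is centred at about (316,262).

```bash
python3 - <<'E'
from fit import *
d=pickle.load(open("pics/w8.pkl","rb"));pose=d["pose"]
z=pose[0][2]-.0183
x,a1,a2=fit(d,pose,(pose[0][0],pose[0][1],z),.018,z+.006,z-.006,lambda p:(p[...,0]>p[...,2]+35)&(p[...,0]>p[...,1]+5),r=50);print("ring",x,x-pose[0][:2],a1,a2)
for dz in(.0123,.0103,.0143):print(wplane(d,pose,(316,262.3),pose[0][2]-dz)-pose[0])
E
```

```text
ring [ 0.5668492  -0.09923888] [-0.00068066  0.00111715] 3791.5 4238.632066233549
[-0.00037569  0.00274923 -0.0123    ]
[-0.00038116  0.00385366 -0.0103    ]
[-0.00037022  0.00164479 -0.0143    ]
```

>>> {"fn": "move_arm", "kwargs": {
  "series": "0 0 0 0.01 -0.4 0 -0.4;0 0 0 0.02 -0.8 0 -0.4;0 0 0 0.02 -0.914 0.1 -0.4;0 0 0 0.02 -0.914 0.2 -0.4;0 0 0 0.02 -0.914 0.3 -0.4;0 0 0 0.02 -0.914 0.3 -0.4;0 0 0 0.02 -0.914 0.3 -0.4;0 0 0 0.02 -0.914 0.3 -0.4"
}}

```text
time: 12.55
tool_pos: [0.5701, -0.0091, 0.1705]
tcp_rot: [3.141, 0.008, 0.001]
wrist_force: [-0.1, -0.1, -1.5]
width: 0.385
```

```bash
python3 look.py w9; python3 - <<'E'
import cv2
i=cv2.imread("pics/w9.png");cv2.imwrite("pics/w9c.png",cv2.resize(i[200:350,240:390],(600,600),interpolation=cv2.INTER_CUBIC))
E
```

```text
12.55 (array([ 0.57008933, -0.00907779,  0.17052657]), array([3.14136454e+00, 7.83663425e-03, 6.91232761e-04])) 0.38502733738432204
sp [[231. 367.]]
led [[169. -52.]]
bez [[387. -24.]]
tip [[315. 241.]]
```

View pics/w9c.png

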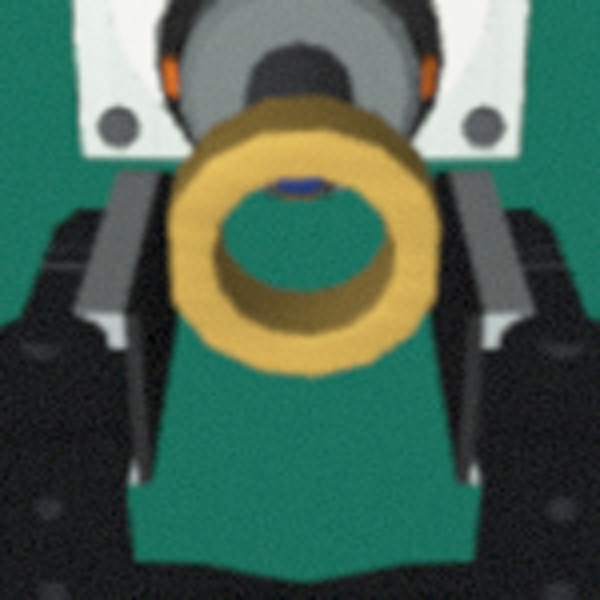

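The barrel tip shows just behind the ring's rear inner edge, laterally about 1 px left of the ring's centre. I'll correct x slightly and descend most of the way.

>>> {"fn": "move_arm", "kwargs": {
  "series": "0 0 0 -0.007 0 0.1 -0.4;0 0 0 -0.007 0 0.2 -0.4;0 0 0 -0.007 0 0.26 -0.4;0 0 0 -0.007 0 0.3 -0.4;0 0 0 -0.007 0 0.34 -0.4;0 0 0 -0.007 0 0.38 -0.4;0 0 0 -0.007 0 0.38 -0.4;0 0 0 -0.007 0 0.38 -0.4"
}}

```text
time: 13.4
tool_pos: [0.5692, -0.0081, 0.1323]
tcp_rot: [3.142, 0.01, 0.0]
wrist_force: [0.1, -0.4, -0.3]
width: 0.386
```

```bash
python3 look.py w10; python3 - <<'E'
import cv2
i=cv2.imread("pics/w10.png");cv2.imwrite("pics/w10c.png",cv2.resize(i[200:350,240:390],(600,600),interpolation=cv2.INTER_CUBIC))
E
```

```text
13.4 (array([ 0.56919344, -0.00808808,  0.13233622]), array([3.14157292e+00, 9.95012586e-03, 1.77107756e-04])) 0.38610466948457534
sp [[226. 389.]]
led [[154. -67.]]
bez [[400. -42.]]
tip [[316. 278.]]
```

View pics/w10c.png

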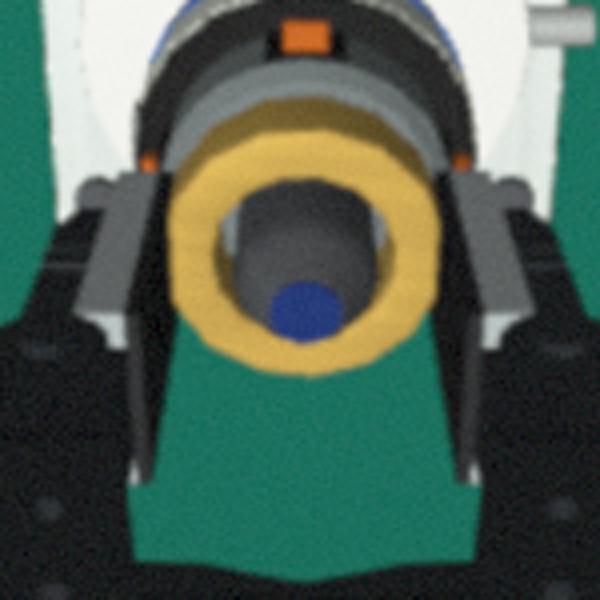

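The ring is threaded over the barrel and centred sideways. I'll lower it to the seat.

>>> {"fn": "move_arm", "kwargs": {
  "series": "0 0 0 0 0.005 0.03 -0.4;0 0 0 0 0.005 0.04 -0.4;0 0 0 0 0.005 0.05 -0.4;0 0 0 0 0.005 0.055 -0.4;0 0 0 0 0.005 0.06 -0.4;0 0 0 0 0.005 0.065 -0.4;0 0 0 0 0.005 0.065 -0.4;0 0 0 0 0.005 0.065 -0.4"
}}

```text
time: 14.25
tool_pos: [0.569, -0.0087, 0.1265]
tcp_rot: [3.142, 0.01, -0.0]
wrist_force: [-3.6, 0.7, 5.4]
width: 0.38
```

Contact at the expected height (TCP 0.1265 against 0.1263). Release, rise 10 mm, and look.

>>> {"fn": "move_arm", "kwargs": {
  "series": "0 0 0 0 0 0 0;0 0 0 0 0 0 0.3;0 0 0 0 0 0 0.3;0 0 0 0 0 0 0.3;0 0 0 0 0 -0.2 0.3;0 0 0 0 -0.1 -0.5 0.3;0 0 0 0 -0.1 -0.8 0.3;0 0 0 0 -0.1 -0.8 0.3"
}}

```text
time: 15.05
tool_pos: [0.5724, 0.0014, 0.211]
tcp_rot: [3.141, 0.01, 0.015]
wrist_force: [1.8, -0.4, 0.3]
width: 0.65
```

```bash
python3 look.py w11; python3 - <<'E'
import cv2
i=cv2.imread("pics/w11.png");cv2.imwrite("pics/w11c.png",cv2.resize(i[180:330,240:390],(600,600),interpolation=cv2.INTER_CUBIC))
E
```

```text
15.05 (array([0.57236445, 0.00143972, 0.21103945]), array([3.1411128 , 0.01041167, 0.01455648])) 0.6497207434422323
sp [[235. 352.]]
led [[179. -30.]]
bez [[374.   2.]]
tip [[310. 230.]]
```

View pics/w11c.png

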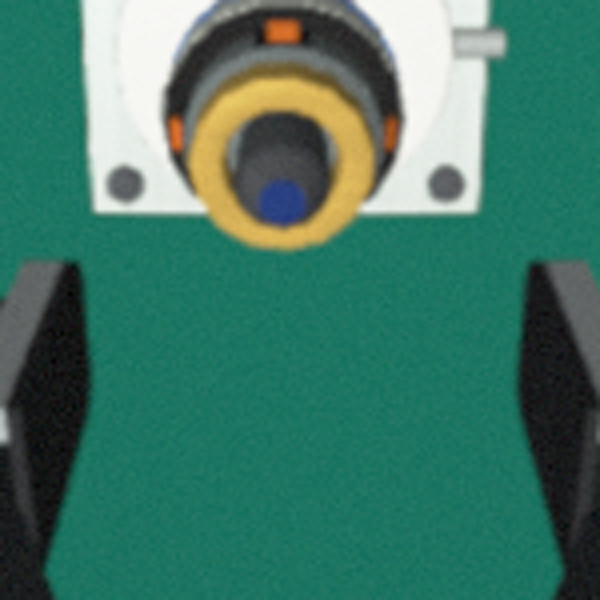

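The spacer sits flat on the collar and concentric with the barrel. On to the LED ring.

>>> {"fn": "move_arm", "kwargs": {
  "series": "0 0 0 -0.25 -0.5 0 0.3;0 0 0 -0.5 -1 0 0.3;0 0 0 -0.5 -1 0 0.3;0 0 0 -0.5 -1 0 0.3;0 0 0 -0.5 -1 0 0.3;0 0 0 -0.5 -1 0 0.3;0 0 0 -0.5 -1 0 0.3;0 0 0 -0.5 -1 0 0.3"
}}

```text
time: 15.9
tool_pos: [0.5189, 0.1001, 0.2057]
tcp_rot: [3.141, 0.007, 0.0]
wrist_force: [-0.5, 0.3, 0.4]
width: 0.649
```

>>> {"fn": "move_arm", "kwargs": {
  "series": "0 0 0 -0.25 -0.5 0.1 0.3;0 0 0 -0.5 -1 0.2 0.3;0 0 0 -0.5 -1 0.3 0.3;0 0 0 -0.5 -1 0.3 0.3;0 0 0 -0.5 -1 0.3 0.3;0 0 0 -0.5 -1 0.3 0.3;0 0 0 -0.5 -1 0.3 0.3;0 0 0 -0.5 -1 0.3 0.3"
}}

```text
time: 16.7
tool_pos: [0.4686, 0.2, 0.1763]
tcp_rot: [-3.141, -0.007, -0.002]
wrist_force: [-0.7, -0.5, -0.3]
width: 0.653
```

>>> {"fn": "move_arm", "kwargs": {
  "series": "0 0 0 -0.25 -0.3 0.2 0.3;0 0 0 -0.5 -0.42 0.4 0.3;0 0 0 -0.5 -0.42 0.7 0.3;0 0 0 -0.5 -0.42 0.85 0.3;0 0 0 -0.5 -0.42 0.85 0.3;0 0 0 -0.5 -0.42 0.85 0.3;0 0 0 -0.5 -0.42 0.85 0.3;0 0 0 -0.5 -0.42 0.85 0.3"
}}

```text
time: 17.5
tool_pos: [0.4188, 0.2428, 0.0922]
tcp_rot: [-3.14, -0.009, -0.004]
wrist_force: [-0.0, -0.5, 1.2]
width: 0.645
```

```bash
python3 look.py w12; python3 - <<'E'
from fit import *
d=pickle.load(open(f"pics/w12.pkl","rb"))
print(fit(d,d["pose"],(.42,.243,.005),.018,.010,0,lambda p:p[...,0]>85,r=40))
E
```

```text
17.5 (array([0.41881095, 0.24279063, 0.09220976]), array([-3.14034538, -0.00896508, -0.00378268])) 0.6450873049167271
sp [[337. 488.]]
led [[318. 214.]]
bez [[556. 295.]]
tip [[469. 494.]]
(array([0.42034362, 0.24306424]), 2089.5, 2108.4907904108986)
```

View pics/w12.png

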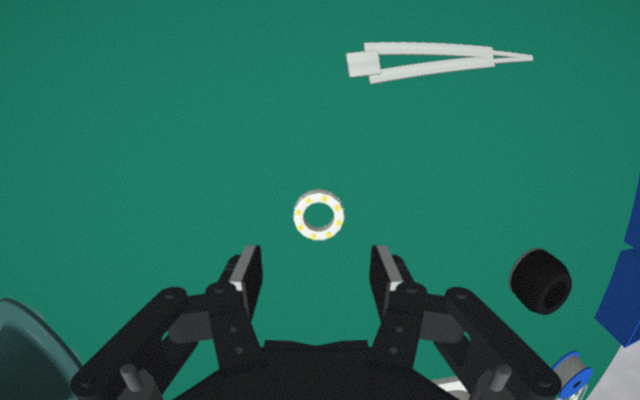

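The LED ring is at (318,214), lights up, and the fit gives (0.4203,0.2431). Descend and grip.

>>> {"fn": "move_arm", "kwargs": {
  "series": "0 0 0 0.015 0 0.3 0.3;0 0 0 0.015 0 0.6 0.3;0 0 0 0.015 0 0.66 0.3;0 0 0 0.015 0 0.66 0.3;0 0 0 0.015 0 0.66 0;0 0 0 0.015 0 0.66 -0.1;0 0 0 0.015 0 0.66 -0.4;0 0 0 0.015 0 0.66 -0.4",
  "squeeze": 40
}}

```text
time: 18.35
tool_pos: [0.4204, 0.2432, 0.0269]
tcp_rot: [-3.14, -0.01, -0.004]
wrist_force: [-0.5, -0.9, 5.8]
width: 0.389
```

>>> {"fn": "move_arm", "kwargs": {
  "series": "0 0 0 0 0 0 -0.4;0 0 0 0 0 0 -0.4;0 0 0 0 0 -0.1 -0.4;0 0 0 0 0 -0.2 -0.4;0 0 0 0 0 -0.4 -0.4;0 0 0 0 0 -0.7 -0.4;0 0 0 0 0 -1 -0.4;0 0 0 0 0 -1 -0.4"
}}

```text
time: 19.15
tool_pos: [0.4227, 0.2443, 0.1307]
tcp_rot: [-3.137, -0.01, -0.015]
wrist_force: [0.3, 0.1, -0.1]
width: 0.389
```

```bash
python3 look.py w13; python3 - <<'E'
import cv2
i=cv2.imread("pics/w13.png");cv2.imwrite("pics/w13c.png",cv2.resize(i[200:350,240:390],(600,600),interpolation=cv2.INTER_CUBIC))
E
```

```text
19.15 (array([0.42271052, 0.24433826, 0.13070202]), array([-3.13669452, -0.00987779, -0.01510287])) 0.3890041358400965
sp [[334. 471.]]
led [[312. 201.]]
bez [[529. 275.]]
tip [[455. 466.]]
```

View pics/w13c.png

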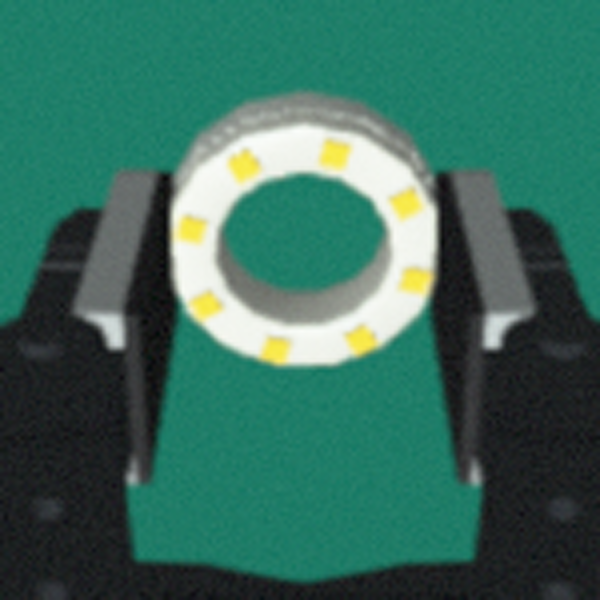

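The LED ring is held level with its lights up. Carry it to the nose.

>>> {"fn": "move_arm", "kwargs": {
  "series": "0 0 0 0.2 0.4 -0.3 -0.4;0 0 0 0.4 0.8 -0.6 -0.4;0 0 0 0.5 1 -0.65 -0.4;0 0 0 0.5 1 -0.65 -0.4;0 0 0 0.5 1 -0.65 -0.4;0 0 0 0.5 1 -0.65 -0.4;0 0 0 0.5 1 -0.65 -0.4;0 0 0 0.5 1 -0.65 -0.4",
  "squeeze": 60
}}

```text
time: 20.0
tool_pos: [0.4687, 0.1434, 0.1888]
tcp_rot: [3.141, 0.012, -0.003]
wrist_force: [-0.8, 0.8, -0.5]
width: 0.374
```

>>> {"fn": "move_arm", "kwargs": {
  "series": "0 0 0 0.25 0.4 0 -0.4;0 0 0 0.5 0.8 0 -0.4;0 0 0 0.5 1 0 -0.4;0 0 0 0.5 1 0 -0.4;0 0 0 0.5 1 0 -0.4;0 0 0 0.5 1 0 -0.4;0 0 0 0.5 1 0 -0.4;0 0 0 0.5 1 0 -0.4"
}}

```text
time: 20.8
tool_pos: [0.52, 0.044, 0.1898]
tcp_rot: [-3.141, -0.012, -0.0]
wrist_force: [-0.1, 0.0, 0.8]
width: 0.372
```

>>> {"fn": "move_arm", "kwargs": {
  "series": "0 0 0 0.25 0.3 0 -0.4;0 0 0 0.49 0.525 0 -0.4;0 0 0 0.49 0.525 0.1 -0.4;0 0 0 0.49 0.525 0.18 -0.4;0 0 0 0.49 0.525 0.18 -0.4;0 0 0 0.49 0.525 0.18 -0.4;0 0 0 0.49 0.525 0.18 -0.4;0 0 0 0.49 0.525 0.18 -0.4"
}}

```text
time: 21.6
tool_pos: [0.5695, -0.0087, 0.1723]
tcp_rot: [3.142, 0.011, 0.001]
wrist_force: [-0.6, -0.3, -0.2]
width: 0.371
```

```bash
python3 look.py w14; python3 - <<'E'
import cv2
i=cv2.imread("pics/w14.png");cv2.imwrite("pics/w14c.png",cv2.resize(i[200:350,240:390],(600,600),interpolation=cv2.INTER_CUBIC))
E
```

```text
21.6 (array([ 0.5695372 , -0.00866351,  0.17228737]), array([3.14155202e+00, 1.09191519e-02, 1.14659469e-03])) 0.37131827963513775
sp [[232. 366.]]
led [[170. -51.]]
bez [[388. -22.]]
tip [[316. 240.]]
```

View pics/w14c.png

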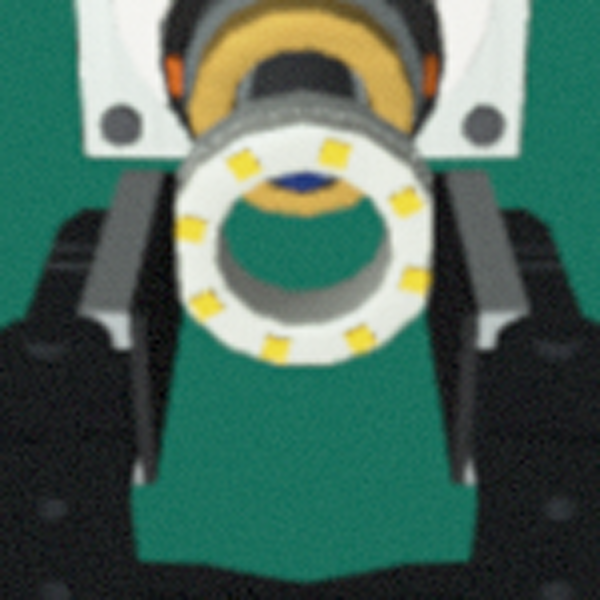

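Aligned: the tip is centred behind the bore. Lower over the barrel, slowing near the seat.

>>> {"fn": "move_arm", "kwargs": {
  "series": "0 0 0 -0.003 0 0.08 -0.4;0 0 0 -0.003 0 0.15 -0.4;0 0 0 -0.003 0 0.2 -0.4;0 0 0 -0.003 0 0.24 -0.4;0 0 0 -0.003 0 0.265 -0.4;0 0 0 -0.003 0 0.285 -0.4;0 0 0 -0.003 0 0.285 -0.4;0 0 0 -0.003 0 0.285 -0.4"
}}

```text
time: 22.45
tool_pos: [0.5695, -0.0092, 0.1434]
tcp_rot: [3.142, 0.01, 0.0]
wrist_force: [0.6, 0.4, 0.6]
width: 0.372
```

```bash
python3 look.py w15; python3 - <<'E'
import cv2
i=cv2.imread("pics/w15.png");cv2.imwrite("pics/w15c.png",cv2.resize(i[200:350,240:390],(600,600),interpolation=cv2.INTER_CUBIC))
E
```

```text
22.45 (array([ 0.56945258, -0.00915523,  0.14343298]), array([3.14153666e+00, 9.73536540e-03, 4.14793353e-04])) 0.37181492884567424
sp [[227. 382.]]
led [[158. -63.]]
bez [[396. -37.]]
tip [[316. 264.]]
```

View pics/w15c.png

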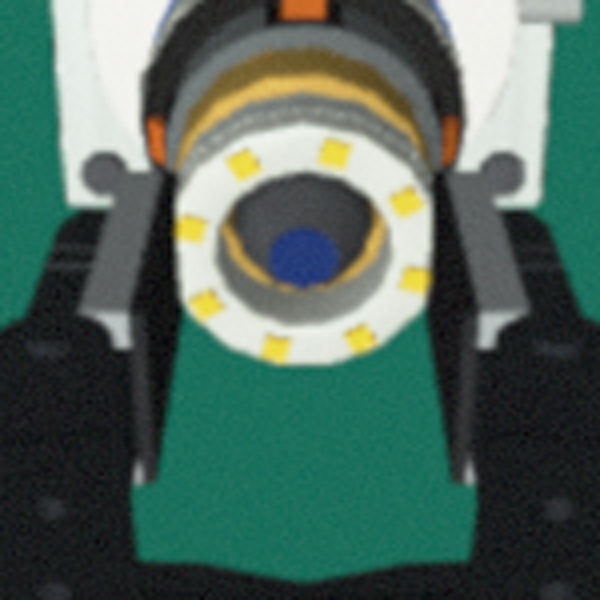

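It is threaded but not yet in contact. Lower another 3.5 mm.

>>> {"fn": "move_arm", "kwargs": {
  "series": "0 0 0 0 0 0.01 -0.4;0 0 0 0 0 0.018 -0.4;0 0 0 0 0 0.024 -0.4;0 0 0 0 0 0.03 -0.4;0 0 0 0 0 0.035 -0.4;0 0 0 0 0 0.035 -0.4;0 0 0 0 0 0.035 -0.4;0 0 0 0 0 0.035 -0.4"
}}

```text
time: 23.3
tool_pos: [0.5694, -0.0092, 0.1411]
tcp_rot: [3.141, 0.01, 0.001]
wrist_force: [-3.0, 0.3, 7.6]
width: 0.372
```

Seated: 7.6 N at 0.1411, where 0.1409 was expected. Release, rise, and look.

>>> {"fn": "move_arm", "kwargs": {
  "series": "0 0 0 0 0 0 0;0 0 0 0 0 0 0.3;0 0 0 0 0 0 0.3;0 0 0 0 0 0 0.6;0 0 0 0 0 -0.2 0.8;0 0 0 0 -0.1 -0.5 0.8;0 0 0 0 -0.1 -0.6 0.8;0 0 0 0 -0.1 -0.6 0.8"
}}

```text
time: 24.1
tool_pos: [0.5708, 0.0008, 0.2019]
tcp_rot: [3.141, 0.011, 0.007]
wrist_force: [0.4, -0.7, 0.7]
width: 0.899
```

```bash
python3 look.py w16; python3 - <<'E'
import cv2
i=cv2.imread("pics/w16.png");cv2.imwrite("pics/w16c.png",cv2.resize(i[180:330,240:390],(600,600),interpolation=cv2.INTER_CUBIC))
E
```

```text
24.1 (array([0.57082109, 0.00079992, 0.20188961]), array([3.14111342, 0.01071142, 0.00717667])) 0.8991535739838633
sp [[235. 356.]]
led [[178. -33.]]
bez [[379.  -2.]]
tip [[313. 235.]]
```

View pics/w16c.png

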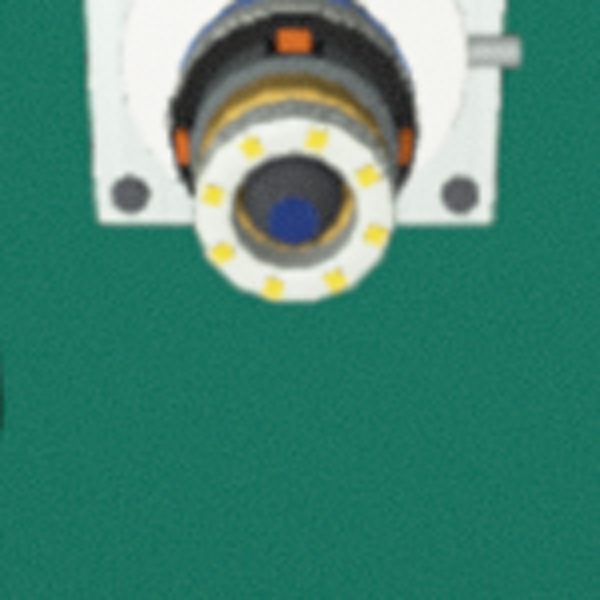

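Seen from above, the LED ring seems slightly offset from the spacer. I'll measure both centres.

```bash
python3 - <<'E'
from fit import *
d=pickle.load(open("pics/w16.pkl","rb"));pose=d["pose"]
im=d["pixels"][180:290,265:365,::-1];cv2.imwrite("pics/w16z.png",cv2.resize(im,(545,600),interpolation=cv2.INTER_CUBIC))
def ell(d,mask,z,name):
    cs,_=cv2.findContours(mask.astype(np.uint8),cv2.RETR_EXTERNAL,cv2.CHAIN_APPROX_NONE);k=max(cs,key=cv2.contourArea)
    k=cv2.convexHull(k).reshape(-1,2).astype(float)
    # fit circle centre+radius on plane z
    W=np.array([wplane(d,d["pose"],q,z) for q in k])[:,:2]
    s=least_squares(lambda q:np.hypot(W[:,0]-q[0],W[:,1]-q[1])-q[2],[*W.mean(0),.018],loss="soft_l1",f_scale=.0005);print(name,s.x.round(4),np.abs(s.fun).mean())
p=d["pixels"].astype(int)
m=(p.min(2)>140)|((p[...,0]>180)&(p[...,1]>160));m[:200]=0;m[265:]=0;m[:,:285]=0;m[:,342:]=0
ell(d,m,.124,"led top")
ys,xs=np.nonzero((p[...,2]>p[...,0]+25)&(p[...,2]>p[...,1]+10)&(np.mgrid[:400,:640][0]>220)&(np.mgrid[:400,:640][0]<250)&(abs(np.mgrid[:400,:640][1]-313)<12));print("tip",wplane(d,pose,(xs.mean(),ys.mean()),.13))
d=pickle.load(open("pics/w11.pkl","rb"));p=d["pixels"].astype(int)
m=(p[...,0]>170)&(p[...,0]>p[...,2]+60)&(p[...,1]>120);m[:190]=0;m[250:]=0;m[:,:280]=0;m[:,340:]=0
ell(d,m,.114,"sp top")
E
```

```text
led top [ 0.5686 -0.0082  0.0183] 0.0006083882051420787
tip [ 0.56885296 -0.00784617  0.13      ]
sp top [ 0.5684 -0.0069  0.0171] 9.38378709076191e-05
```

View pics/w16z.png

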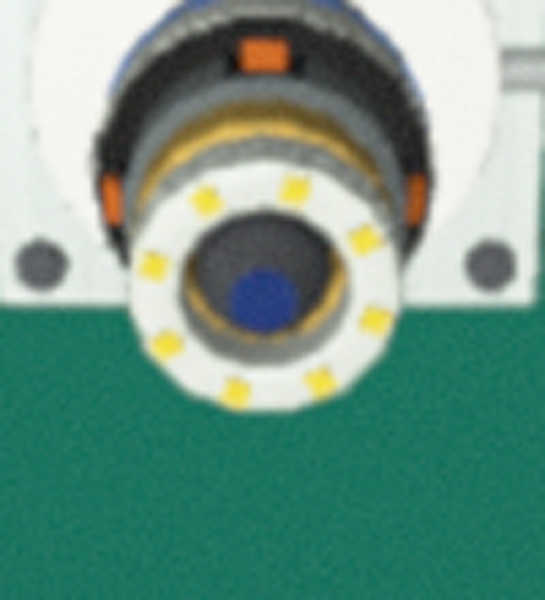

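The LED ring is concentric within 0.4 mm and the spacer is about 0.9 mm off the axis, both acceptable. Now the bezel.

>>> {"fn": "move_arm", "kwargs": {
  "series": "0 0 0 0.3 -0.5 0 0.8;0 0 0 0.55 -0.9 0 0.8;0 0 0 0.55 -1 0 0.8;0 0 0 0.55 -1 0 0.8;0 0 0 0.55 -1 0 0.8;0 0 0 0.55 -1 0 0.8;0 0 0 0.55 -1 0 0.8;0 0 0 0.55 -1 0 0.8"
}}

```text
time: 24.95
tool_pos: [0.6233, 0.1002, 0.1999]
tcp_rot: [3.141, 0.008, -0.0]
wrist_force: [-1.0, 0.3, 0.3]
width: 0.897
```

>>> {"fn": "move_arm", "kwargs": {
  "series": "0 0 0 0 -0.4 0.1 0.8;0 0 0 0 -0.6 0.2 0.8;0 0 0 0 -0.6 0.4 0.8;0 0 0 0 -0.6 0.6 0.8;0 0 0 0 -0.6 0.6 0.8;0 0 0 0 -0.6 0.6 0.8;0 0 0 0 -0.6 0.6 0.8;0 0 0 0 -0.6 0.6 0.8"
}}

```text
time: 25.75
tool_pos: [0.6243, 0.1611, 0.1415]
tcp_rot: [-3.141, -0.009, -0.004]
wrist_force: [0.1, -0.1, 0.6]
width: 0.9
```

```bash
python3 look.py w17; python3 - <<'E'
from fit import *
d=pickle.load(open("pics/w17.pkl","rb"))
for t in(110,130,150):print(fit(d,d["pose"],(.6262,.181,.02),.026,.032,0,lambda p:p.sum(2)<t,r=60))
cv2.imwrite("pics/w17c.png",cv2.resize(d["pixels"][120:320,215:415,::-1],(600,600),interpolation=cv2.INTER_CUBIC))
E
```

```text
25.75 (array([0.62431057, 0.16110075, 0.14151784]), array([-3.14098524, -0.0090169 , -0.00422584])) 0.8996739671245232
sp [[214. 439.]]
led [[101. 112.]]
bez [[320. 184.]]
tip [[248. 436.]]
(array([0.62602509, 0.18114963]), 3426.5, 3722.7601411361247)
(array([0.62597378, 0.18097175]), 3503.0, 3722.4557147575542)
(array([0.62597   , 0.18101871]), 3558.5, 3722.5349915702827)
```

View pics/w17c.png

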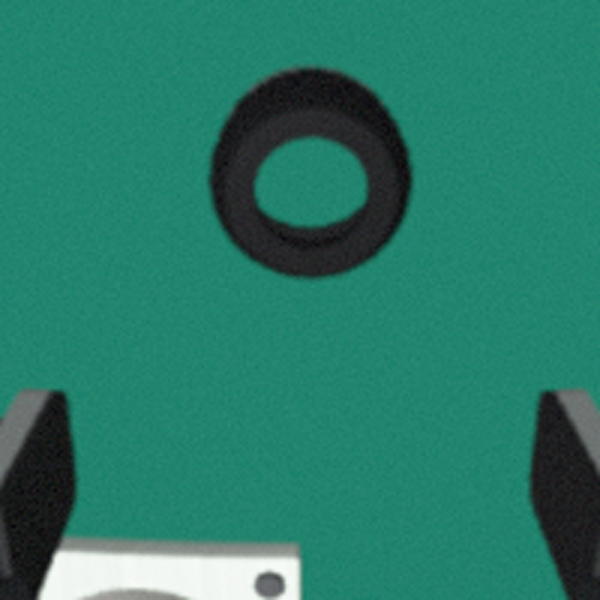

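The bezel is at (0.6260,0.1810). Approach it.

>>> {"fn": "move_arm", "kwargs": {
  "series": "0 0 0 0.017 -0.2 0 0.8;0 0 0 0.017 -0.2 0.2 0.8;0 0 0 0.017 -0.2 0.4 0.8;0 0 0 0.017 -0.2 0.6 0.8;0 0 0 0.017 -0.2 0.8 0.8;0 0 0 0.017 -0.2 0.8 0.8;0 0 0 0.017 -0.2 0.8 0.8;0 0 0 0.017 -0.2 0.8 0.8"
}}

```text
time: 26.6
tool_pos: [0.626, 0.1819, 0.0614]
tcp_rot: [-3.141, -0.01, -0.004]
wrist_force: [-0.2, -0.0, 0.8]
width: 0.897
```

>>> {"fn": "move_arm", "kwargs": {
  "series": "0 0 0 0 0.009 0.15 0.8;0 0 0 0 0.009 0.25 0.8;0 0 0 0 0.009 0.32 0.8;0 0 0 0 0.009 0.32 0.6;0 0 0 0 0.009 0.32 0.3;0 0 0 0 0.009 0.32 0;0 0 0 0 0.009 0.32 0;0 0 0 0 0.009 0.32 0",
  "squeeze": 80
}}

```text
time: 27.4
tool_pos: [0.6251, 0.1804, 0.0282]
tcp_rot: [-3.141, -0.01, -0.001]
wrist_force: [-0.5, 0.2, 0.3]
width: 0.577
```

>>> {"fn": "move_arm", "kwargs": {
  "series": "0 0 0 0 0 0 0;0 0 0 0 0 0 0;0 0 0 0 0 -0.1 0;0 0 0 0 0 -0.3 0;0 0 0 0 0 -0.6 0;0 0 0 0 0 -0.9 0;0 0 0 0 0 -1 0;0 0 0 0 0 -1 0"
}}

```text
time: 28.2
tool_pos: [0.6264, 0.1807, 0.1305]
tcp_rot: [-3.14, -0.01, -0.007]
wrist_force: [0.2, 0.9, -0.3]
width: 0.573
```

```bash
python3 look.py w18
```

```text
28.2 (array([0.62642568, 0.18074651, 0.13046199]), array([-3.14041785, -0.00987384, -0.0073774 ])) 0.5726664123940982
sp [[213. 449.]]
led [[ 94. 134.]]
bez [[317. 215.]]
tip [[247. 456.]]
```

View pics/w18.png

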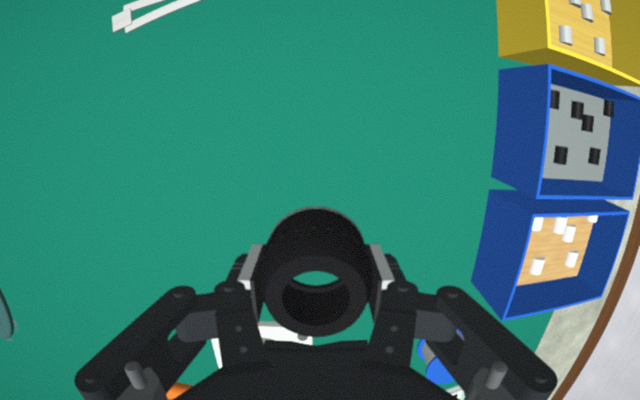

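The bezel is held upright; its opening is at about (317,300). Carry it above the nose.

>>> {"fn": "move_arm", "kwargs": {
  "series": "0 0 0 -0.1 0.2 -0.2 0;0 0 0 -0.2 0.5 -0.4 0;0 0 0 -0.3 0.8 -0.55 0;0 0 0 -0.3 0.95 -0.55 0;0 0 0 -0.3 0.95 -0.55 0;0 0 0 -0.3 0.95 -0.55 0;0 0 0 -0.3 0.95 -0.55 0;0 0 0 -0.3 0.95 -0.55 0"
}}

```text
time: 29.05
tool_pos: [0.5951, 0.0861, 0.1816]
tcp_rot: [-3.141, -0.011, 0.003]
wrist_force: [0.3, -0.4, -1.1]
width: 0.577
```

>>> {"fn": "move_arm", "kwargs": {
  "series": "0 0 0 -0.1 0.4 0 0;0 0 0 -0.2 0.7 0 0;0 0 0 -0.26 0.945 0 0;0 0 0 -0.26 0.945 0 0;0 0 0 -0.26 0.945 0 0;0 0 0 -0.26 0.945 0 0;0 0 0 -0.26 0.945 0 0;0 0 0 -0.26 0.945 0 0"
}}

```text
time: 29.85
tool_pos: [0.5702, -0.0086, 0.1827]
tcp_rot: [-3.141, -0.012, -0.0]
wrist_force: [-0.7, 0.2, -0.7]
width: 0.576
```

```bash
python3 look.py w19; python3 - <<'E'
from h import *
from workcell import viewer
i=cv2.imread("pics/w19.png");a=cv2.resize(i[180:330,240:390],(400,400),interpolation=cv2.INTER_CUBIC)
d=viewer.read_camera("scene");pickle.dump(d,open("pics/s19.pkl","wb"));b=cv2.resize(d["pixels"][150:250,290:390,::-1],(400,400),interpolation=cv2.INTER_CUBIC)
cv2.imwrite("pics/w19c.png",np.hstack([a,b]))
E
```

```text
29.85 (array([ 0.57022108, -0.00860457,  0.1827172 ]), array([-3.14142990e+00, -1.18764316e-02, -8.29447807e-06])) 0.5760604377077906
sp [[233. 361.]]
led [[174. -47.]]
bez [[385. -18.]]
tip [[314. 233.]]
```

View pics/w19c.png

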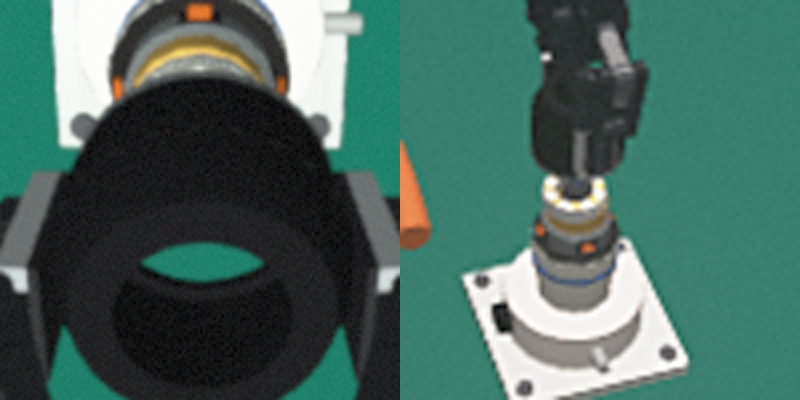

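The wrist view shows the bezel about 1 mm to the right of the axis, and the scene view shows it upright over the nose. I'll correct x by 1 mm and lower it to just above the collar.

>>> {"fn": "move_arm", "kwargs": {
  "series": "0 0 0 -0.01 0 0 0;0 0 0 -0.01 0 0.1 0;0 0 0 -0.01 0 0.2 0;0 0 0 -0.01 0 0.3 0;0 0 0 -0.01 0 0.4 0;0 0 0 -0.01 0 0.48 0;0 0 0 -0.01 0 0.48 0;0 0 0 -0.01 0 0.48 0"
}}

```text
time: 30.75
tool_pos: [0.5689, -0.0095, 0.1344]
tcp_rot: [-3.142, -0.01, 0.001]
wrist_force: [-0.7, 1.1, -0.7]
width: 0.577
```

```bash
python3 look.py w20; python3 - <<'E'
from h import *
from workcell import viewer
i=cv2.imread("pics/w20.png");a=cv2.resize(i[180:330,240:390],(400,400),interpolation=cv2.INTER_CUBIC)
d=viewer.read_camera("scene");pickle.dump(d,open("pics/s20.pkl","wb"));b=cv2.resize(d["pixels"][150:250,290:390,::-1],(400,400),interpolation=cv2.INTER_CUBIC)
cv2.imwrite("pics/w20c.png",np.hstack([a,b]))
E
```

```text
30.75 (array([ 0.56886478, -0.0095397 ,  0.1344019 ]), array([-3.14155600e+00, -9.77917836e-03,  1.03574670e-03])) 0.5770839767142651
sp [[226. 387.]]
led [[155. -67.]]
bez [[400. -42.]]
tip [[317. 273.]]
```

View pics/w20c.png

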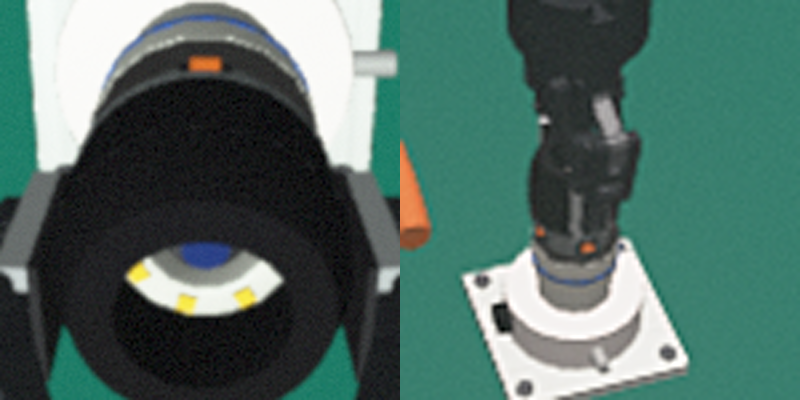

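It is over the rings and centred in x. y has drifted by −1 mm, so I'll correct that and descend to just above the tabs.

>>> {"fn": "move_arm", "kwargs": {
  "series": "0 0 0 0 -0.01 0 0;0 0 0 0.002 -0.01 0.02 0;0 0 0 0.002 -0.01 0.04 0;0 0 0 0.002 -0.01 0.06 0;0 0 0 0.002 -0.01 0.07 0;0 0 0 0.002 -0.01 0.07 0;0 0 0 0.002 -0.01 0.07 0;0 0 0 0.002 -0.01 0.07 0"
}}

```text
time: 31.65
tool_pos: [0.5692, -0.0085, 0.1278]
tcp_rot: [3.142, 0.01, 0.0]
wrist_force: [0.1, 0.2, -0.8]
width: 0.575
```

Free of contact. Now press down gradually by about 3 mm.

>>> {"fn": "move_arm", "kwargs": {
  "series": "0 0 0 0 0 0.01 0;0 0 0 0 0 0.02 0;0 0 0 0 0 0.03 0;0 0 0 0 0 0.035 0;0 0 0 0 0 0.035 0;0 0 0 0 0 0.035 0;0 0 0 0 0 0.035 0;0 0 0 0 0 0.035 0",
  "squeeze": 100
}}

```text
time: 32.45
tool_pos: [0.5693, -0.0085, 0.1243]
tcp_rot: [-3.142, -0.01, -0.0]
wrist_force: [-0.0, 0.2, -0.2]
width: 0.568
```

>>> {"fn": "move_arm", "kwargs": {
  "series": "0 0 0 0 0 0.005 0;0 0 0 0 0 0.01 0;0 0 0 0 0 0.015 0;0 0 0 0 0 0.02 0;0 0 0 0 0 0.025 0;0 0 0 0 0 0.025 0;0 0 0 0 0 0.025 0;0 0 0 0 0 0.025 0"
}}

```text
time: 33.25
tool_pos: [0.5699, -0.0086, 0.1232]
tcp_rot: [3.142, 0.01, 0.002]
wrist_force: [-2.4, 0.1, 7.9]
width: 0.569
```

The lip met the tabs (7.9 N). Push on through.

>>> {"fn": "move_arm", "kwargs": {
  "series": "0 0 0 0 0 0.005 0;0 0 0 0 0 0.01 0;0 0 0 0 0 0.015 0;0 0 0 0 0 0.02 0;0 0 0 0 0 0.025 0;0 0 0 0 0 0.03 0;0 0 0 0 0 0.03 0;0 0 0 0 0 0.03 0"
}}

```text
time: 34.05
tool_pos: [0.5695, -0.0085, 0.1192]
tcp_rot: [-3.142, -0.01, -0.001]
wrist_force: [-0.0, 1.2, 4.7]
width: 0.567
```

Past the peak, and the force has dropped to 4.7 N. Continue to the seat.

>>> {"fn": "move_arm", "kwargs": {
  "series": "0 0 0 0 0 0.005 0;0 0 0 0 0 0.01 0;0 0 0 0 0 0.015 0;0 0 0 0 0 0.02 0;0 0 0 0 0 0.025 0;0 0 0 0 0 0.03 0;0 0 0 0 0 0.03 0;0 0 0 0 0 0.03 0"
}}

```text
time: 34.85
tool_pos: [0.5686, -0.0086, 0.1162]
tcp_rot: [3.141, 0.01, -0.002]
wrist_force: [-4.4, 0.5, 7.0]
width: 0.57
```

>>> {"fn": "move_arm", "kwargs": {
  "series": "0 0 0 0 0 0.003 0;0 0 0 0 0 0.006 0;0 0 0 0 0 0.009 0;0 0 0 0 0 0.009 0;0 0 0 0 0 0.009 0;0 0 0 0 0 0.009 0;0 0 0 0 0 0.009 0;0 0 0 0 0 0.009 0"
}}

```text
time: 35.65
tool_pos: [0.5686, -0.0086, 0.1162]
tcp_rot: [3.141, 0.01, -0.002]
wrist_force: [-6.7, 0.2, 11.9]
width: 0.569
```

```bash
python3 look.py w21; python3 - <<'E'
from h import *
from workcell import viewer,bot
i=cv2.imread("pics/w21.png");a=cv2.resize(i[180:330,240:390],(400,400),interpolation=cv2.INTER_CUBIC)
d=viewer.read_camera("scene");b=cv2.resize(d["pixels"][170:240,300:370,::-1],(400,400),interpolation=cv2.INTER_CUBIC)
cv2.imwrite("pics/w21c.png",np.hstack([a,b]));print(bot.read_state()["wrist_force"],bot.read_state()["torque"])
E
```

```text
35.65 (array([ 0.56857993, -0.00857263,  0.11620025]), array([ 3.14147093e+00,  9.93739670e-03, -2.25619150e-03])) 0.569058879074924
sp [[224. 398.]]
led [[147. -75.]]
bez [[407. -52.]]
tip [[318. 297.]]
[-6.5559557   0.17721541 11.2907227 ] [-0.00883577  1.01622105  0.00544422]
```

View pics/w21c.png

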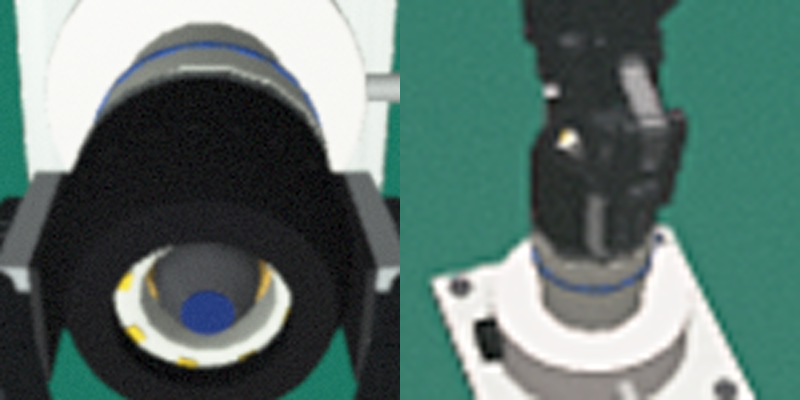

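Pushing another 0.9 mm left z fixed at 0.1162 and raised the force to 11.5 N, so the rim is on the gasket. The pictures show the bezel down on the body with the tabs covered. I'll relieve the sideways force of −6.6 N.

>>> {"fn": "move_arm", "kwargs": {
  "series": "0 0 0 -0.003 0 0 0;0 0 0 -0.006 0 0 0;0 0 0 -0.006 0 0 0;0 0 0 -0.006 0 0 0;0 0 0 -0.006 0 0 0;0 0 0 -0.006 0 0 0;0 0 0 -0.006 0 0 0;0 0 0 -0.006 0 0 0"
}}

```text
time: 36.55
tool_pos: [0.5686, -0.0086, 0.1163]
tcp_rot: [3.141, 0.01, -0.0]
wrist_force: [-4.4, -0.7, 10.8]
width: 0.573
```

>>> {"fn": "move_arm", "kwargs": {
  "series": "0 0 0 -0.004 0 0 0;0 0 0 -0.008 0 0 0;0 0 0 -0.011 0 0 0;0 0 0 -0.011 0 0 0;0 0 0 -0.011 0 0 0;0 0 0 -0.011 0 0 0;0 0 0 -0.011 0 0 0;0 0 0 -0.011 0 0 0"
}}

```text
time: 37.35
tool_pos: [0.5685, -0.0086, 0.1163]
tcp_rot: [3.141, 0.01, 0.003]
wrist_force: [-1.6, 0.2, 6.9]
width: 0.565
```

```bash
python3 - <<'E'
from h import *
from workcell import viewer,bot
s=bot.read_state();print(s["tool_pos"],s["tcp_rot"],s["wrist_force"],s["torque"])
d=viewer.read_camera("scene");e=viewer.read_camera("top")
f=lambda p:cv2.resize(p[...,::-1],(400,400),interpolation=cv2.INTER_CUBIC)
cv2.imwrite("pics/w22c.png",np.hstack([f(d["pixels"][185:230,310:355]),f(e["pixels"][150:300,200:420])]))
s=bot.read_state();print(s["wrist_force"])
cv2.imwrite("pics/s22.png",d["pixels"][...,::-1])
E
```

```text
[ 0.56847327 -0.00859552  0.11625851] [3.14145134 0.00984169 0.00326897] [-1.63471387  0.20894505  6.94785751] [-0.03566231  0.39168598 -0.00768476]
[-1.66531583  0.85850847  6.98324284]
```

View pics/w22c.png

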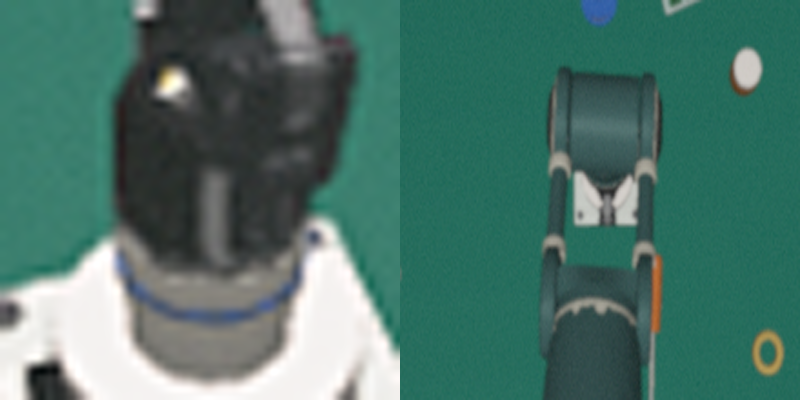

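View pics/s22.png

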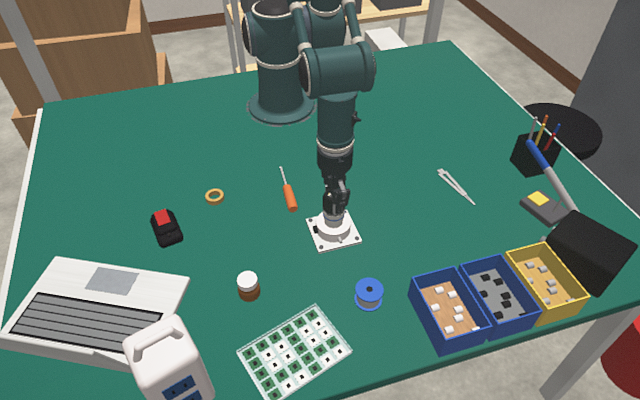

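The TCP is 0.0282 m above the gasket, exactly its height above the rim at the bench grasp, so the rim is home. All the other things are untouched. I'll trim the push up to 10 N.

>>> {"fn": "move_arm", "kwargs": {
  "series": "0 0 0 -0.003 0 0.003 0;0 0 0 -0.006 0 0.006 0;0 0 0 -0.006 0 0.007 0;0 0 0 -0.006 0 0.007 0;0 0 0 -0.006 0 0.007 0;0 0 0 -0.006 0 0.007 0;0 0 0 -0.006 0 0.007 0;0 0 0 -0.006 0 0.007 0"
}}

```text
time: 38.25
tool_pos: [0.5684, -0.0086, 0.1163]
tcp_rot: [3.141, 0.01, 0.005]
wrist_force: [-1.3, 0.2, 9.2]
width: 0.571
```

>>> {"fn": "move_arm", "kwargs": {
  "series": "0 0 0 0 0 0 0;0 0 0 0 0 0 0;0 0 0 0 0 0 0;0 0 0 0 0 0 0;0 0 0 0 0 0 0;0 0 0 0 0 0 0;0 0 0 0 0 0 0;0 0 0 0 0 0 0"
}}

```text
time: 39.05
tool_pos: [0.5684, -0.0086, 0.1162]
tcp_rot: [3.141, 0.01, 0.005]
wrist_force: [-0.9, -0.5, 10.1]
width: 0.569
```

10.1 N and steady. I'll do a final check and hand in.

```bash
python3 look.py w23; python3 -c "
from workcell import bot
s=bot.read_state();print(s['wrist_force'],s['tool_pos'],s['width']);print(bot.finish_job())
s=bot.read_state();print(s['wrist_force'],s['tool_pos'],s['time'])"
```

```text
39.05 (array([ 0.56843996, -0.00860195,  0.11624902]), array([3.1414257 , 0.00977806, 0.00515354])) 0.5692495993761598
sp [[223. 398.]]
led [[146. -75.]]
bez [[407. -52.]]
tip [[318. 297.]]
[-1.29319182  1.02093106  9.42141163] [ 0.56842433 -0.00856743  0.11624245] 0.5686181617701853
the job is handed in; nothing more can be done
None
the job is handed in; nothing more can be done
```

View pics/w23.png

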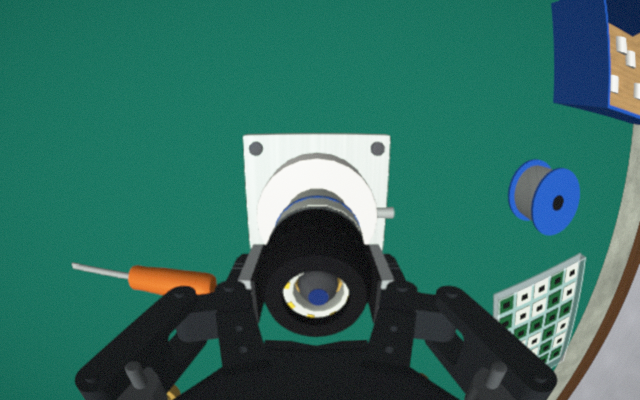

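The nose is assembled and the job was handed in at about 39 s. The bezel is still gripped and pressed down with about 10 N. The hand-in gives no verdict.

- **Spacer:** I used the smaller brass ring. It met the collar within 0.2 mm of the expected height and sits about 0.9 mm off the camera's axis, within its 2 mm of play.
- **LED ring:** It is on the spacer with its lights up, also within 0.2 mm of the expected height and within 0.4 mm of the axis.
- **Bezel:** The push reached at least 7.9 N at the tabs and dropped to 4.7 N after the snap. The bezel then stopped hard: pushing 0.9 mm further raised the force to about 11.5 N and did not move it. At that stop the gripper was 28.2 mm above the gasket, the same as its height above the rim when I picked the bezel up, so the rim is home.
- **Last readings:** The downward push read 10.1 N, then 9.4 N just before hand-in. The sideways force was about 1–1.5 N, trimmed from 6.6 N. The tool was tilted about 0.2°, which is under 0.1 mm at the rim edge.
- **Not fully checked:** I could not see the gasket line all round, because the gripper hides part of it. Flushness there rests on the height and stiffness readings.
- **Other things on the bench:** None of them looked moved in the last scene picture.

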